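# Unclip and grease the clamp posts of the flask rocker

## Task

Get the flask rocker's clamp posts ready for refitting: pull every spring clip sideways out of its post and put the clips in the steel tray, without tipping the pot or shifting the bottle and the jar. Only then take the dabber, dip its ball tip into the white pot, well below the rim, and touch it to the tops of the two left posts, leftmost first; dip it again and touch the two right posts, rightmost last (all four posts, also those that had no clip). Finally lay the dabber down flat on the rubber mat again.

Things in the scene. Friction and masses are not known exactly. Their poses are not given: they have to be found in the camera images.
- rocker: Fixed flask rocker: a low white bench unit with a black plate on top, 120 mm (its x) x 340 mm (its y), top at 38 mm. Origin: centre of its underside. Four upright steel posts stand on it in a row along its y axis, 85 mm apart.
- tray: Loose open steel tray for the clips, 170 mm (its x) x 130 mm (its y), 28 mm high, walls 4 mm, floor about 4 mm, 0.5 kg. Origin: centre of its underside.
- mat: Fixed black rubber mat lying flat on the bench, 110 mm (its x) x 240 mm (its y), 3 mm thick. Origin: centre of its underside.
- dabber: Grease dabber on the mat, 50 g: white square handle 12 x 12 mm, then a 5 mm steel rod with a 10 mm steel ball tip. It lies along its x axis. Origin: on its underside as built, 6 mm from the long axis along its -z. Handle from x = -55 to +35 mm, ball centre at x = +85, z = +6 mm; balances at about x = +5 mm. After a knock it may lie on any side of the handle.
- dabber_tip (a point): Centre of the dabber's 10 mm ball tip.
- pot: Loose round white ceramic pot, open at the top, 72 mm outside diameter, walls 4 mm, 40 mm high, floor 6 mm thick, 0.3 kg. Origin: centre of its underside. The grease in it is only a film and cannot be seen.
- pot_mouth (a point): Centre of the pot's mouth, at rim height (40 mm above its underside).
- reagent: Bystander: glass reagent bottle with a blue cap, 64 mm diameter, 140 mm high. Origin: centre of its underside.
- jar: Bystander: amber jar with a white cap, 60 mm diameter, 80 mm high. Origin: centre of its underside.
- post1_top (a point): Centre of the flat top of the leftmost post as seen by the robot (left is +y). Steel, 16 mm diameter, 45 mm high above the rocker's black plate (top 83 mm above the bench), on a 28 mm collar 4 mm thick; cross-hole 32 mm above the plate. The top 10 mm is a sprung head that sinks 1 mm when its clip is gone.
- clip1: Looped spring clip (R-clip) in the leftmost post; absent (None) in some starts. All clips are alike: 5 mm steel wire, 30 g. Origin: middle of the loop, mid-wire. x points from the loop along the straight leg, to the post. Loop 31 mm wide over all along y, its flanks straight and parallel to x for x = -12 to +12 mm; it ends at x = -27 mm. Out of its post a clip lies flat, either side up.
- post2_top (a point): Centre of the flat top of the second from the left post as seen by the robot (left is +y). Steel, 16 mm diameter, 45 mm high above the rocker's black plate (top 83 mm above the bench), on a 28 mm collar 4 mm thick; cross-hole 32 mm above the plate. The top 10 mm is a sprung head that sinks 1 mm when its clip is gone.
- clip2: Looped spring clip (R-clip) in the second from the left post; absent (None) in some starts. Like clip1. In its post a clip lies level, 12 mm below the post's top, with 30 mm free below the loop. The straight leg runs at y = -5 mm from x = 22 to 66 mm, post axis at x = 46, y = -5 mm; the bent outer leg passes beside the post.
- post3_top (a point): Centre of the flat top of the third from the left post as seen by the robot (left is +y). Steel, 16 mm diameter, 45 mm high above the rocker's black plate (top 83 mm above the bench), on a 28 mm collar 4 mm thick; cross-hole 32 mm above the plate. The top 10 mm is a sprung head that sinks 1 mm when its clip is gone.
- clip3: Looped spring clip (R-clip) in the third from the left post; absent (None) in some starts. Like clip1. Sprung friction holds each clip in its hole: a level pull of about 4 to 7 N along the clip's -x slides it out, free after 30 mm.
- post4_top (a point): Centre of the flat top of the rightmost post as seen by the robot (left is +y). Steel, 16 mm diameter, 45 mm high above the rocker's black plate (top 83 mm above the bench), on a 28 mm collar 4 mm thick; cross-hole 32 mm above the plate. The top 10 mm is a sprung head that sinks 1 mm when its clip is gone.
- clip4: Looped spring clip (R-clip) in the rightmost post; absent (None) in some starts. Like clip1.
There are look-alikes about, which are no part of the job. Of the things shaped like the pot, the white one is meant.

How it is judged:
By the outcome, as a careful person would: the job done as asked, in the order asked, and still so for the second after the job is handed in, with the robot touching nothing.
Of clip1, clip2, clip3, clip4 only 2 to 4 are there at a start; the rules pass over those that are not, and their reading is None.
At some moment in a run one of tray, pot, dabber may be knocked a few centimetres aside while the robot is not near it.
Once in a run the grip may slacken for a moment while it holds something.
It also fails if it takes over 210 s, if anything falls off the work surface, if the arm or the gripper's body presses on something with over 40 N, if the wrist force passes 120 N, or if a joint passes its speed limit or range.

## Robot

A 7-joint arm with a two-finger parallel gripper is mounted at the origin on the work surface. World frame = base frame: x ahead of the robot, y to its left, z up, the work surface at z = 0. Lengths are in m, angles in rad, forces in N, time in s.
With the tool pointing down it reaches from about 0.35 to 0.9 m from the base axis. Payload 8.1 kg.
Tool frame: the origin (TCP) lies on the centre line of the jaws, within the pads' length; the fingertips stand 11 mm ahead of it and the grasp point (between the pads) lies 8 mm behind it; y points along the fingers, x is the direction in which the jaws open and shut, and the axes are right-handed (so a half turn about y gives the same grasp; the last joint's range is limited). The gripper opens to 85 mm and grips with 20 to 120 N. Pads are 22 mm wide; open, the fingers measure 114 mm over their backs; the gripper's body (76 mm by 85 mm) begins 54 mm behind the grasp point. The pads swing forward as they close: fully open they stand 13 mm farther back than shut.
Start: joints at [1.165, 0.434, 0.025, 1.573, -0.012, 1.134, -0.075], TCP at [0.186, -0.597, 0.242] pointing down, gripper open.
Joint ranges: [-2.62, 2.62], [-0.44, 2.09], [-1.27, 1.32], [0.08, 2.57], [-1.32, 4.46], [0.12, 2], [-2.74, 2.74]. Speed limits (rad/s): [2.22, 2.22, 3.01, 3.01, 3.14, 3.14, 3.14].

## Interface

Orientations are given as a rotation vector (axis times angle).
In Python, from workcell import env, eyes gives the robot as it stands.
- The arm moves only by the tool drive_tool, never from a script. Its arguments are lists of equal length, an entry for each row: "linear": the shift along the world's x, y, z in m, a list of three; "turn": the turn, a rotation vector about the world's x, y, z in degrees, a list of three; "hand": the closure, from 0 (fully open) to 1 (shut). A call has 1 to 10 rows; each row shifts and turns the commanded pose from where the row before left it; what a row does not reach is not made up. A row lasts 1/12 s, in which the tool goes at most 41.7 mm and 7.16 degrees, less where a joint would pass 70% of its speed; a pose out of reach is approached as far as the arm can. A call with a gripper value outside its range is refused whole. The fingers move at their own pace and stop on an object; "newtons" is the grip in N (left out, the last holds). Time passes only in rows, so rows that do not move let the fingers close. It gives the time, the measured TCP pose, the force and the opening at its end, in the units of the state.
- env.state(): the state, without advancing time (a new reading comes with each control period).
- eyes.grab_frame(name): name is "scene" or "top"; returns the picture (420x560x3 uint8, red, green, blue); there is no depth.
- eyes.camera_params(name): a dict with "vertical_fov" (degrees; the focal length in pixels is half the picture's height over the tangent of half this angle, whatever the lens; pixels are square), "cx", "cy" (the principal point, pixels), "xyz" and "rotation" of the camera in the world. Camera axes: x right, y down, z forward; pixel columns grow to the right and rows downward; lengths in m; the calibration is good to about 2 mm. A picture is of the moment at which its call begins. camera_params takes no time and is no camera call.
- env.sign_off(): hands the job in, once; it reports no verdict.
Trained networks look in the newest picture that a camera, given by its name, has taken for a name from the list of things; names that differ only in an ending like _2 or _b are one class to them, and where a whole thing is asked for, a point or a joint stands for the part that bears it (a point fixed in the world has none). Each returns a list of dicts, best first, with "p" (0 to 1); they miss things now and then, are a little off and sometimes report something else, mostly with a low value. They report only what shows in the picture. A call takes as long as a camera call. They do not tell look-alikes from the thing itself.
- eyes.spot_in(camera, name): "xyz" ([x, y, z] in m, in world coordinates, good to about 4 mm: the middle of the surface that is visible of it).
- eyes.silhouettes(camera, name): "pixels" (420x560 bool, what is visible of it).
The state is a dict: "time": time; "q": joint angles; "dq": joint speeds; "effort": joint torques, N m; "ee_pos": TCP position; "tcp_rot": TCP orientation; "contact_force": force on the tool from outside, world axes, zero at the start; "wrist_torque": the same for the moment, N m; "opening": finger opening in m.
Only numpy, scipy, OpenCV 4.12 (cv2) and the standard library are available. Lean on these libraries where they do the work, as an engineer would, in place of code of your own. Each camera call takes 0.05 s, during which the arm holds its last target. There are 200 camera calls.

## Working session

There is one attempt and no reset: what is moved stays moved. The work goes in short steps, Python scripts to look and compute and a tool call to move; the robot and the scene stay as the last step left them, time stands still between calls to the robot, and variables do not carry over. Pictures are saved under pics/ and viewed, about 12 in all and at most 16, crops included, and the job is handed in when it is done.

Besides the shell and the picture viewer there is one more tool, called after "Call:" as name(argument=value, ...), one argument or row to a line, values as JSON. drive_tool: Moves the arm, as the interface text tells. Its arguments: {"type":"object","properties":{"linear":{"type":"array"},"turn":{"type":"array"},"hand":{"type":"array"},"newtons":{"type":"number"}},"required":["linear","turn","hand"]}

```bash
ls; mkdir -p pics; cat > h.py <<'E'
import numpy as np,cv2
from workcell import env,eyes
def save(cam,fn,crop=None,s=1):
    im=eyes.grab_frame(cam)
    if crop: im=im[crop[1]:crop[3],crop[0]:crop[2]]
    cv2.imwrite('pics/'+fn,cv2.resize(im[:,:,::-1],None,fx=s,fy=s,interpolation=cv2.INTER_CUBIC))
def ray(cam,u,v,z):
    c=eyes.camera_params(cam);f=210/np.tan(np.radians(c['vertical_fov'])/2)
    R=np.array(c['rotation']); 
    if R.size!=9: R=cv2.Rodrigues(R.astype(float))[0]
    d=R@np.array([(u-c['cx'])/f,(v-c['cy'])/f,1]);p=np.array(c['xyz'])
    return p+d*(z-p[2])/d[2]
def proj(cam,P):
    c=eyes.camera_params(cam);f=210/np.tan(np.radians(c['vertical_fov'])/2)
    R=np.array(c['rotation'])
    if R.size!=9: R=cv2.Rodrigues(R.astype(float))[0]
    q=R.T@(np.array(P)-np.array(c['xyz']));return np.array([q[0]/q[2]*f+c['cx'],q[1]/q[2]*f+c['cy']])
E
python3 - <<'E'
from h import *
np.set_printoptions(precision=4,suppress=True)
print(env.state())
for c in('top','scene'):
    save(c,c+'0.png');print(c,eyes.camera_params(c))
    for n in['rocker','tray','mat','dabber','dabber_tip','pot','reagent','jar','clip1','post1_top']:
        print(n,[(np.round(d['xyz'],3).tolist(),round(d['p'],2)) for d in eyes.spot_in(c,n)])
E
```

```text
pics
{'time': 0.0, 'q': array([ 1.1654,  0.4352,  0.025 ,  1.5741, -0.0116,  1.134 , -0.0751]), 'dq': array([ 0.0009,  0.0003,  0.0009,  0.0001, -0.0011, -0.0014, -0.0004]), 'effort': array([  0.    , -67.0465,   1.025 , -31.6211,   0.0153,   0.0123,
        -0.    ]), 'ee_pos': array([ 0.1861, -0.5961,  0.2415]), 'tcp_rot': array([-1.3365,  0.9844, -0.9821]), 'contact_force': array([-0.2118, -0.3618, -0.7693]), 'wrist_torque': array([ 0.0235, -0.008 , -0.0329]), 'opening': 0.08549834415063826}
top {'vertical_fov': 43.359824375953195, 'cx': 276.85424366958057, 'cy': 208.05142060869989, 'xyz': array([ 0.2195, -0.1434,  1.8001]), 'rotation': array([-2.1482,  2.0923, -0.1925])}
rocker [([0.627, 0.012, 0.039], 0.8)]
tray [([0.511, 0.343, 0.005], 0.8)]
mat [([0.41, -0.272, 0.004], 0.68)]
dabber []
dabber_tip [([0.395, -0.261, 0.014], 0.69)]
pot [([0.474, -0.497, 0.005], 0.96), ([0.644, -0.512, 0.006], 0.92), ([0.469, -0.639, 0.008], 0.87), ([0.57, -0.437, 0.005], 0.65)]
reagent [([0.663, 0.32, 0.094], 0.73), ([0.626, 0.01, 0.039], 0.31)]
jar [([0.689, -0.318, 0.08], 0.59)]
clip1 [([0.608, 0.066, 0.072], 0.45)]
post1_top []
scene {'vertical_fov': 51.79561367830615, 'cx': 282.494658488428, 'cy': 214.823605390206, 'xyz': array([1.2285, 0.576 , 0.7445]), 'rotation': array([-0.8921, -2.3363,  1.2442])}
rocker [([0.661, 0.054, 0.038], 0.9)]
tray [([0.502, 0.351, 0.004], 0.94)]
mat [([0.419, -0.262, 0.006], 0.68), ([0.659, 0.054, 0.04], 0.39)]
dabber [([0.398, -0.258, 0.014], 0.7)]
dabber_tip [([0.398, -0.257, 0.009], 0.56)]
pot [([0.476, -0.624, 0.025], 0.85), ([0.644, -0.504, 0.023], 0.84), ([0.573, -0.426, 0.024], 0.71), ([0.472, -0.489, 0.023], 0.55), ([0.661, 0.052, 0.039], 0.37)]
reagent [([0.696, 0.336, 0.084], 0.64)]
jar [([0.712, -0.301, 0.057], 0.64)]
clip1 [([0.617, 0.065, 0.071], 0.66)]
post1_top [([0.648, 0.14, 0.054], 0.61)]
```

View pics/top0.png

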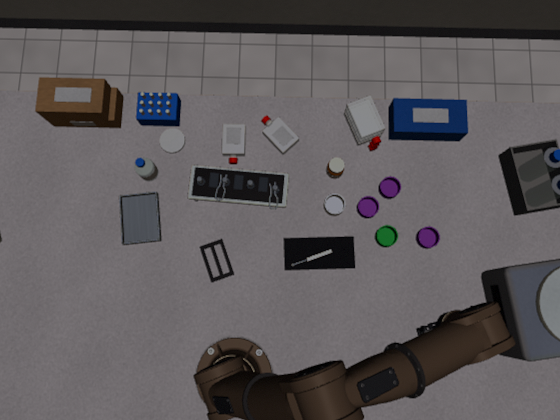

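View pics/scene0.png

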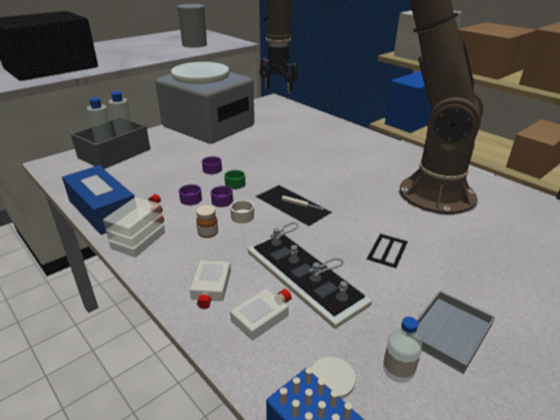

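Top view: rocker with posts at about (200,181), (224,181), (250,183), (273,185). There are clips at the 2nd and 4th, loops toward the robot. The white pot is at (334,205), the dabber on the mat at (312,257) with its tip at (293,264), and the tray at (141,218).

```bash
python3 - <<'E'
from h import *
np.set_printoptions(precision=4,suppress=True)
im=eyes.grab_frame('top')[:,:,::-1]; im2=eyes.grab_frame('scene')[:,:,::-1]
a=cv2.resize(im[160:212,185:293],(756,364),interpolation=cv2.INTER_CUBIC)
b=cv2.resize(im[190:274,280:360],None,fx=4,fy=4,interpolation=cv2.INTER_CUBIC)
c=cv2.resize(im2[215:325,240:380],None,fx=3,fy=3,interpolation=cv2.INTER_CUBIC)
cv2.imwrite('pics/a.png',a)
h=max(b.shape[0],c.shape[0]);o=np.zeros((h,b.shape[1]+c.shape[1],3),np.uint8);o[:b.shape[0],:b.shape[1]]=b;o[:c.shape[0],b.shape[1]:]=c
cv2.imwrite('pics/b.png',o)
print('pot',ray('top',334,205,.04))
for cam in('top','scene'):
  for n in['rocker','clip1','tray','mat','dabber']:
    for d in eyes.silhouettes(cam,n):
        m=d['pixels'].astype(np.uint8);v,u=np.nonzero(m);z={'rocker':.038,'clip1':.071,'tray':.028,'mat':.003,'dabber':.009}[n]
        r=cv2.minAreaRect(np.c_[u,v].astype(np.float32))
        cor=[ray(cam,x,y,z)[:2] for x,y in cv2.boxPoints(r)]
        print(cam,n,round(d['p'],2),m.sum(),r,np.mean(cor,0),np.round(cor,3).tolist())
E
```

```text
pot [ 0.5684 -0.3215  0.04  ]
top rocker 0.78 3207 ((237.61154174804688, 186.4061737060547), (99.20103454589844, 36.39948654174805), 4.927110195159912) [0.6255 0.0086] [[0.572, 0.18], [0.7, 0.177], [0.679, -0.165], [0.551, -0.157]]
top rocker 0.6 5 ((221.25003051757812, 198.25003051757812), (0.7071067094802856, 2.8284268379211426), 45.0) [0.5823 0.0624] [[0.58, 0.067], [0.587, 0.06], [0.585, 0.058], [0.578, 0.065]]
top rocker 0.22 373 ((333.2500305175781, 204.25001525878906), (20.50609588623047, 21.21320343017578), 45.0) [ 0.5715 -0.3192] [[0.569, -0.269], [0.623, -0.32], [0.573, -0.369], [0.52, -0.319]]
top clip1 0.64 56 ((272.5, 196.5), (25.0, 9.0), 90.0) [ 0.5861 -0.1126] [[0.628, -0.096], [0.629, -0.127], [0.544, -0.129], [0.543, -0.099]]
top clip1 0.43 15 ((220.4919891357422, 187.54400634765625), (6.708204746246338, 24.686193466186523), 10.304845809936523) [0.6123 0.0628] [[0.572, 0.079], [0.656, 0.069], [0.652, 0.046], [0.569, 0.057]]
top tray 0.61 1996 ((139.74411010742188, 218.1735382080078), (50.466304779052734, 41.03262710571289), 85.60128784179688) [0.5087 0.3381] [[0.588,
[... 736 characters left out ...]
.5912 -0.1119] [[0.632, -0.122], [0.54, -0.126], [0.552, -0.101], [0.642, -0.099]]
scene tray 0.86 4049 ((450.0667419433594, 329.4635314941406), (69.30577087402344, 65.38280487060547), 27.64597511291504) [0.5237 0.3458] [[0.634, 0.305], [0.431, 0.251], [0.42, 0.399], [0.61, 0.429]]
scene mat 0.85 1131 ((292.7324523925781, 204.0054168701172), (71.58682250976562, 22.40662384033203), 27.89727020263672) [ 0.4102 -0.2781] [[0.474, -0.379], [0.361, -0.459], [0.352, -0.163], [0.454, -0.111]]
scene dabber 0.43 120 ((301.3089294433594, 202.64967346191406), (40.801246643066406, 4.683960914611816), 16.389541625976562) [ 0.3925 -0.251 ] [[0.427, -0.308], [0.404, -0.326], [0.358, -0.192], [0.38, -0.177]]
```

View pics/a.png

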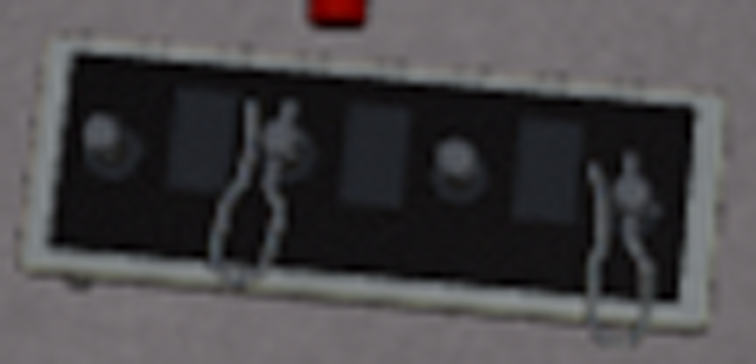

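View pics/b.png

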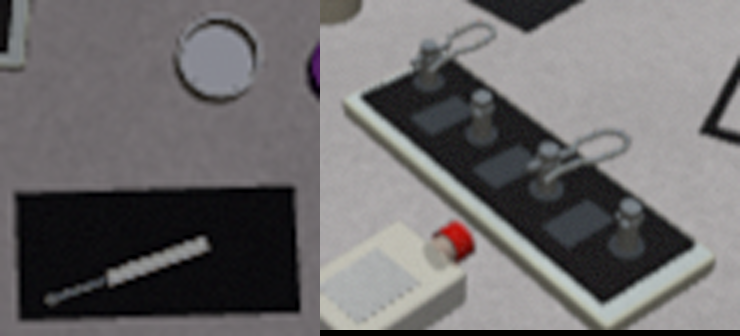

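Crop a: post tops at top-px (199.6,178.9), (225.7,180.4), (250.3,182.4), (275.3,186.9). Clip 2's loop end is at (219.3,200) with leg tip (226.4,174.6). Clip 4's loop end is at (273.1,208.5) with leg tip (275,182). The dabber runs from tip (292,265) to tail (332,250.5).

```bash
python3 - <<'E'
from h import *
np.set_printoptions(precision=4,suppress=True)
print(cv2.Rodrigues(env.state()['tcp_rot'])[0])
P=[ray('top',u,v,z) for u,v,z in[(199.6,178.9,.082),(225.7,180.4,.083),(250.3,182.4,.082),(275.3,186.9,.083)]]
for p in P: print('post',p)
S=[(631,208),(549,147),(482,96),(429,46)]
for (u,v),z in zip(S,[.082,.083,.082,.083]): print('scene',ray('scene',240+(u-320)/3,215+v/3,z))
for n,e,t in[('c2',(219.3,200),(226.4,174.6)),('c4',(273.1,208.5),(275,182))]:
    E=ray('top',*e,.071);T=ray('top',*t,.071);d=T-E;L=np.linalg.norm(d);ang=np.degrees(np.arctan2(d[1],d[0]))+np.degrees(5/93)
    print(n,E,T,L,ang)
for n,(u,v),(w,x) in [('c2',(625,140),(535,185)),('c4',(490,35),(412,62))]:
    print('scene',n,ray('scene',240+(u-320)/3,215+v/3,.071),ray('scene',240+(w-320)/3,215+x/3,.071))
print('dab',ray('top',292,265,.009),ray('top',332,250.5,.009))
E
```

```text
[[ 0.2981 -0.      0.9545]
 [-0.9545  0.      0.2981]
 [-0.     -1.     -0.    ]]
post [0.6374 0.1328 0.082 ]
post [0.6343 0.0451 0.083 ]
post [ 0.6298 -0.0373  0.082 ]
post [ 0.6163 -0.1212  0.083 ]
scene [0.6429 0.1405 0.082 ]
scene [0.6393 0.0522 0.083 ]
scene [ 0.6333 -0.0308  0.082 ]
scene [ 0.6204 -0.1118  0.083 ]
c2 [0.5693 0.0648 0.071 ] [0.6573 0.045  0.071 ] 0.09021202719732857 -9.625211391457013
c4 [ 0.5451 -0.1158  0.071 ] [ 0.6359 -0.1196  0.071 ] 0.09090418030543472 0.6559410247404851
scene c2 [0.5764 0.0772 0.071 ] [0.6692 0.067  0.071 ]
scene c4 [ 0.557  -0.1008  0.071 ] [ 0.6363 -0.1162  0.071 ]
dab [ 0.3641 -0.1841  0.009 ] [ 0.4168 -0.3189  0.009 ]
```

Call:
drive_tool(
  linear=[
    [0.02,0.025,0],
    [0.02,0.025,0],
    [0.02,0.025,0],
    [0.02,0.025,0],
    [0.02,0.025,0],
    [0.02,0.025,0],
    [0.02,0.025,0],
    [0.02,0.025,0],
    [0.02,0.025,0],
    [0.02,0.025,0],
  ],
  turn=[
    [0,0,-2],
    [0,0,-2],
    [0,0,-2],
    [0,0,-2],
    [0,0,-2],
    [0,0,-2],
    [0,0,-2],
    [0,0,-2],
    [0,0,-1],
    [0,0,0],
  ],
  hand=[0.3,0.3,0.3,0.3,0.3,0.3,0.3,0.3,0.3,0.3],
  newtons=50,
)

```text
time: 2.53
ee_pos: [0.3872, -0.3453, 0.2426]
tcp_rot: [-1.211, 1.205, -1.206]
contact_force: [0.1, 0.4, -0.1]
opening: 0.0598
```

Call:
drive_tool(
  linear=[
    [0.02,0.025,0],
    [0.02,0.025,0],
    [0.02,0.025,0],
    [0.02,0.025,0],
    [0.02,0.025,0],
    [0.02,0.025,0],
    [0.02,0.025,-0.02],
    [0.02,0.025,-0.02],
    [0.02,0.025,-0.02],
    [0.01,0.008,-0.02],
  ],
  turn=[
    [0,0,0],
    [0,0,0],
    [0,0,0],
    [0,0,0],
    [0,0,0],
    [0,0,0],
    [0,0,0],
    [0,0,0],
    [0,0,0],
    [0,0,0],
  ],
  hand=[0.3,0.3,0.3,0.3,0.3,0.3,0.3,0.3,0.3,0.3],
)

```text
time: 3.37
ee_pos: [0.5789, -0.1082, 0.1618]
tcp_rot: [-1.211, 1.201, -1.2]
contact_force: [0.7, 0.6, -0.1]
opening: 0.0599
```

Call:
drive_tool(
  linear=[
    [0,0,0],
    [0,0,0],
    [0,0,0],
    [0,0,0],
  ],
  turn=[
    [0,0,0],
    [0,0,0],
    [0,0,0],
    [0,0,0],
  ],
  hand=[0.3,0.3,0.3,0.3],
)

```text
time: 3.7
ee_pos: [0.5763, -0.1153, 0.1636]
tcp_rot: [-1.211, 1.205, -1.208]
contact_force: [0.2, -1.2, 0.1]
opening: 0.0598
```

```bash
python3 - <<'E'
from h import *
im=eyes.grab_frame('scene')[:,:,::-1]; t=eyes.grab_frame('top')[:,:,::-1]
a=cv2.resize(im[150:270,230:350],(480,480),interpolation=cv2.INTER_CUBIC)
b=cv2.resize(t[160:260,230:310],(384,480),interpolation=cv2.INTER_CUBIC)
cv2.imwrite('pics/c.png',np.hstack([a[:,:400],b]))
print(proj('scene',[.576,-.113,.071]),proj('scene',env.state()['ee_pos']))
E
```

```text
[288.41956908 227.38801251] [288.40253659 197.75357498]
```

View pics/c.png

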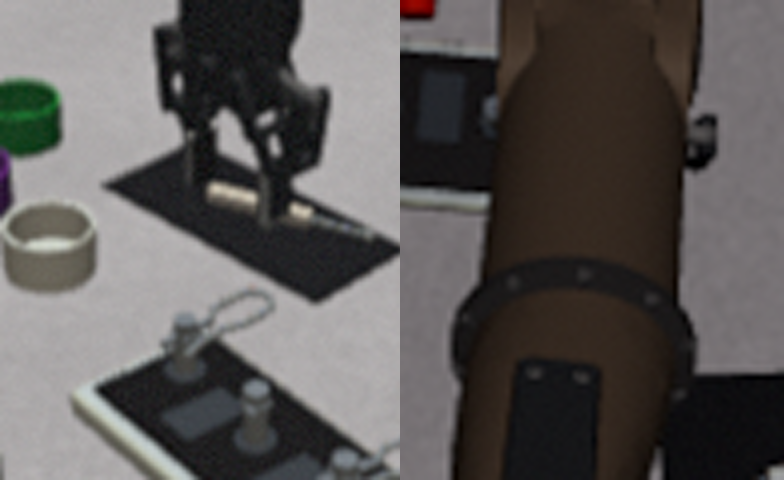

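Seen from the scene camera, clip 4's loop is at about (290,228). The prediction was (288,227), and the fingers straddle it from above.

Call:
drive_tool(
  linear=[
    [0,0.001,-0.02],
    [0,0.001,-0.02],
    [0,0,-0.02],
    [0,0,-0.02],
    [0,0,-0.018],
    [0,0,0],
    [0,0,0],
    [0,0,0],
  ],
  turn=[
    [0,0,0],
    [0,0,0],
    [0,0,0],
    [0,0,0],
    [0,0,0],
    [0,0,0],
    [0,0,0],
    [0,0,0],
  ],
  hand=[0.3,0.3,0.3,0.3,0.3,0.3,0.3,0.3],
)

```text
time: 4.47
ee_pos: [0.577, -0.1121, 0.0657]
tcp_rot: [-1.211, 1.204, -1.206]
contact_force: [0.2, -1.2, 0.6]
opening: 0.0598
```

Call:
drive_tool(
  linear=[
    [0,0,0],
    [0,0,0],
    [0,0,0],
    [0,0,0],
    [0,0,0],
    [0,0,0],
    [0,0,0],
    [0,0,0],
  ],
  turn=[
    [0,0,0],
    [0,0,0],
    [0,0,0],
    [0,0,0],
    [0,0,0],
    [0,0,0],
    [0,0,0],
    [0,0,0],
  ],
  hand=[0.4,0.5,0.6,0.7,0.8,0.9,1,1],
)

```text
time: 5.13
ee_pos: [0.5768, -0.1118, 0.0647]
tcp_rot: [-1.211, 1.204, -1.206]
contact_force: [1.1, -1.5, 3.7]
opening: 0.0289
```

Call:
drive_tool(
  linear=[
    [-0.006,0,0],
    [-0.006,0,0],
    [-0.006,0,0],
    [-0.006,0,0],
    [-0.006,0,0],
    [-0.006,0,0],
    [-0.006,0,0],
    [-0.006,0,0],
    [-0.006,0,0],
    [0,0,0],
  ],
  turn=[
    [0,0,0],
    [0,0,0],
    [0,0,0],
    [0,0,0],
    [0,0,0],
    [0,0,0],
    [0,0,0],
    [0,0,0],
    [0,0,0],
    [0,0,0],
  ],
  hand=[1,1,1,1,1,1,1,1,1,1],
)

```text
time: 5.97
ee_pos: [0.5205, -0.1117, 0.0641]
tcp_rot: [-1.213, 1.206, -1.204]
contact_force: [-0.2, -0.4, -0.3]
opening: 0.0287
```

Call:
drive_tool(
  linear=[
    [0,0,0.02],
    [0,0,0.02],
    [0,0,0.02],
    [0,0,0],
  ],
  turn=[
    [0,0,0],
    [0,0,0],
    [0,0,0],
    [0,0,0],
  ],
  hand=[1,1,1,1],
)

```text
time: 6.3
ee_pos: [0.5245, -0.1118, 0.1278]
tcp_rot: [-1.209, 1.201, -1.208]
contact_force: [1.4, -0.5, -0.7]
opening: 0.0288
```

```bash
python3 - <<'E'
from h import *
im=eyes.grab_frame('scene')[:,:,::-1]
cv2.imwrite('pics/d.png',cv2.resize(im[130:270,220:400],None,fx=3,fy=3,interpolation=cv2.INTER_CUBIC))
E
```

```text
(no output)
```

View pics/d.png

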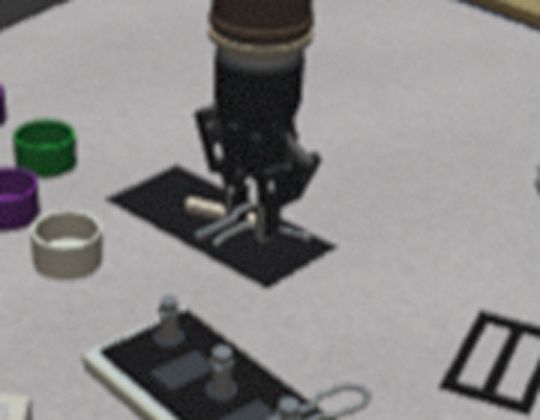

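Clip 4 came out and is held in the fingers; its post (crop 168,310) is bare. Now to the tray.

Call:
drive_tool(
  linear=[
    [-0.003,0.038,0],
    [-0.003,0.038,0],
    [-0.003,0.038,0],
    [-0.003,0.038,0],
    [-0.003,0.038,0],
    [-0.003,0.038,0],
    [-0.003,0.038,0],
    [-0.003,0.038,0],
    [-0.003,0.038,0],
    [-0.003,0.038,0],
  ],
  turn=[
    [0,0,1],
    [0,0,1],
    [0,0,1],
    [0,0,1],
    [0,0,1],
    [0,0,1],
    [0,0,1],
    [0,0,0],
    [0,0,0],
    [0,0,0],
  ],
  hand=[1,1,1,1,1,1,1,1,1,1],
)

```text
time: 7.18
ee_pos: [0.4914, 0.2699, 0.1233]
tcp_rot: [-1.268, 1.115, -1.114]
contact_force: [0.8, -0.5, -0.4]
opening: 0.0288
```

Call:
drive_tool(
  linear=[
    [-0.001,0.023,0],
    [-0.001,0.023,0],
    [0,0,0],
    [0,0,0],
  ],
  turn=[
    [0,0,0],
    [0,0,0],
    [0,0,0],
    [0,0,0],
  ],
  hand=[1,1,1,1],
)

```text
time: 7.52
ee_pos: [0.4893, 0.3158, 0.1232]
tcp_rot: [-1.27, 1.113, -1.112]
contact_force: [-0.5, -0.0, -0.9]
opening: 0.0289
```

```bash
python3 - <<'E'
from h import *
im=eyes.grab_frame('scene')[:,:,::-1]
cv2.imwrite('pics/e.png',cv2.resize(im[210:400,360:540],None,fx=3,fy=3,interpolation=cv2.INTER_CUBIC))
for d in eyes.silhouettes('scene','tray'):
    v,u=np.nonzero(d['pixels']);r=cv2.minAreaRect(np.c_[u,v].astype(np.float32));print(d['p'],len(u),r)
s=env.state();print(s['ee_pos'],s['opening'])
E
```

```text
0.71 172 ((302.0882568359375, 202.64707946777344), (41.231056213378906, 6.5484619140625), 14.03624439239502)
[0.49018115 0.31318044 0.12340245] 0.028782493486007105
```

View pics/e.png

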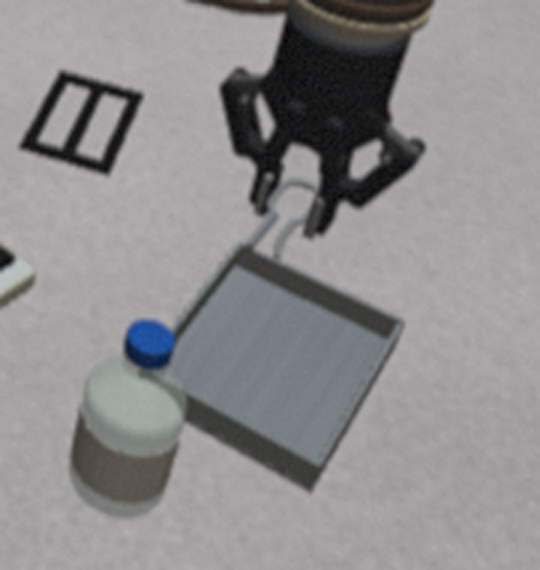

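```bash
python3 - <<'E'
from h import *
np.set_printoptions(precision=3,suppress=True)
for u,v in[(240,247),(403,322),(312,480)]: print(ray('scene',360+u/3,210+v/3,.028))
p=env.state()['ee_pos'];print(proj('scene',p)*3-np.array([1080,630]),proj('scene',p+[0,0,.006-0])*3-np.array([1080,630]))
E
```

```text
[0.445 0.274 0.028]
[0.425 0.397 0.028]
[0.603 0.422 0.028]
[283.028 206.986] [284.98  200.625]
```

Tray centre averages to about (0.516, 0.343), so I correct slightly and lower.

Call:
drive_tool(
  linear=[
    [0.005,0.003,-0.01],
    [0.005,0.002,-0.02],
    [0,0,-0.02],
    [0,0,-0.02],
    [0,0,-0.02],
    [0,0,-0.012],
    [0,0,0],
    [0,0,0],
  ],
  turn=[
    [0,0,0],
    [0,0,0],
    [0,0,0],
    [0,0,0],
    [0,0,0],
    [0,0,0],
    [0,0,0],
    [0,0,0],
  ],
  hand=[1,1,1,1,1,1,1,1],
)

```text
time: 8.28
ee_pos: [0.5004, 0.3186, 0.0218]
tcp_rot: [-1.268, 1.115, -1.115]
contact_force: [-0.3, 0.2, 0.6]
opening: 0.0287
```

Call:
drive_tool(
  linear=[
    [0,0,0],
    [0,0,0],
    [0,0,0],
    [0,0,0],
    [0,0,0.02],
    [0,0,0.03],
    [0,0,0.03],
    [0,0,0.03],
    [0,0,0],
  ],
  turn=[
    [0,0,0],
    [0,0,0],
    [0,0,0],
    [0,0,0],
    [0,0,0],
    [0,0,0],
    [0,0,0],
    [0,0,0],
    [0,0,0],
  ],
  hand=[0.57,0.57,0.57,0.57,0.57,0.57,0.57,0.57,0.57],
)

```text
time: 9.03
ee_pos: [0.503, 0.3217, 0.1388]
tcp_rot: [-1.257, 1.111, -1.114]
contact_force: [1.5, 0.6, 0.8]
opening: 0.0367
```

Call:
drive_tool(
  linear=[
    [0.009,-0.026,0],
    [0.009,-0.026,0],
    [0.009,-0.026,0],
    [0.009,-0.026,0],
    [0.009,-0.026,0],
    [0.009,-0.026,0],
    [0.009,-0.026,0],
    [0.009,-0.026,0],
    [0.009,-0.026,0],
    [0.009,-0.026,0],
  ],
  turn=[
    [0,0,-2],
    [0,0,-2],
    [0,0,-2],
    [0,0,-2],
    [0,0,-2],
    [0,0,-2],
    [0,0,-2],
    [0,0,-2],
    [0,0,-1],
    [0,0,0],
  ],
  hand=[0.3,0.3,0.3,0.3,0.3,0.3,0.3,0.3,0.3,0.3],
)

```text
time: 9.87
ee_pos: [0.5908, 0.0582, 0.1327]
tcp_rot: [-1.124, 1.332, -1.333]
contact_force: [-0.5, 0.7, -0.1]
opening: 0.0597
```

Call:
drive_tool(
  linear=[
    [0,0,0],
    [0,0,0],
    [0,0,0],
  ],
  turn=[
    [0,0,0],
    [0,0,0],
    [0,0,0],
  ],
  hand=[0.3,0.3,0.3],
)

```text
time: 10.12
ee_pos: [0.5902, 0.0601, 0.1325]
tcp_rot: [-1.124, 1.332, -1.332]
contact_force: [0.1, 0.7, -0.9]
opening: 0.0596
```

```bash
python3 - <<'E'
from h import *
im=eyes.grab_frame('scene')[:,:,::-1]
cv2.imwrite('pics/f.png',cv2.resize(im[150:400,230:530],None,fx=2.4,fy=2.4,interpolation=cv2.INTER_CUBIC))
s=env.state();p=s['ee_pos'];print(p,(proj('scene',[p[0],p[1],.071])-[230,150])*2.4)
E
```

```text
[0.59005224 0.06078751 0.13247805] [246.75937973 265.9032314 ]
```

View pics/f.png

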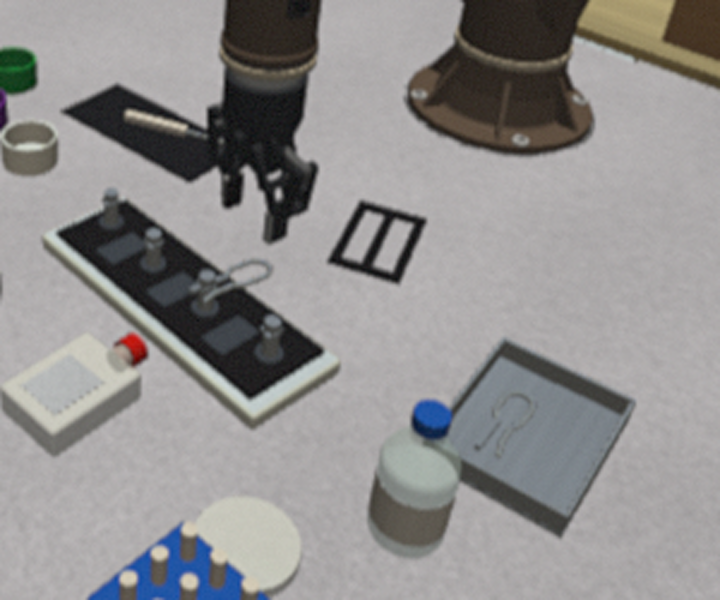

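Clip 4 lies in the tray (crop 510,420). Clip 2's loop sits about 3 px below the prediction, so I shift +3 mm in y and descend.

Call:
drive_tool(
  linear=[
    [0,0.003,-0.02],
    [0,0,-0.02],
    [0,0,-0.02],
    [0,0,-0.007],
    [0,0,0],
    [0,0,0],
    [0,0,0],
  ],
  turn=[
    [0,0,0],
    [0,0,0],
    [0,0,0],
    [0,0,0],
    [0,0,0],
    [0,0,0],
    [0,0,0],
  ],
  hand=[0.3,0.3,0.3,0.3,0.3,0.3,0.3],
)

```text
time: 10.75
ee_pos: [0.5911, 0.0631, 0.0665]
tcp_rot: [-1.123, 1.331, -1.332]
contact_force: [1.0, -0.0, 0.5]
opening: 0.06
```

Call:
drive_tool(
  linear=[
    [0,0,0],
    [0,0,0],
    [0,0,0],
    [0,0,0],
    [0,0,0],
    [0,0,0],
    [0,0,0],
    [0,0,0],
  ],
  turn=[
    [0,0,0],
    [0,0,0],
    [0,0,0],
    [0,0,0],
    [0,0,0],
    [0,0,0],
    [0,0,0],
    [0,0,0],
  ],
  hand=[0.4,0.5,0.6,0.7,0.8,0.9,1,1],
)

```text
time: 11.42
ee_pos: [0.5907, 0.0627, 0.0656]
tcp_rot: [-1.124, 1.332, -1.332]
contact_force: [0.7, 1.8, 2.7]
opening: 0.0287
```

Call:
drive_tool(
  linear=[
    [-0.006,0.001,0],
    [-0.006,0.001,0],
    [-0.006,0.001,0],
    [-0.006,0.001,0],
    [-0.006,0.001,0],
    [-0.006,0.001,0],
    [-0.006,0.001,0],
    [-0.006,0.001,0],
    [-0.006,0.001,0],
    [0,0,0],
  ],
  turn=[
    [0,0,0],
    [0,0,0],
    [0,0,0],
    [0,0,0],
    [0,0,0],
    [0,0,0],
    [0,0,0],
    [0,0,0],
    [0,0,0],
    [0,0,0],
  ],
  hand=[1,1,1,1,1,1,1,1,1,1],
)

```text
time: 12.25
ee_pos: [0.5345, 0.0717, 0.0651]
tcp_rot: [-1.127, 1.333, -1.331]
contact_force: [-0.3, 0.5, -0.5]
opening: 0.0284
```

Call:
drive_tool(
  linear=[
    [0,0,0.02],
    [0,0,0.02],
    [0,0,0.02],
    [0,0,0],
  ],
  turn=[
    [0,0,0],
    [0,0,0],
    [0,0,0],
    [0,0,0],
  ],
  hand=[1,1,1,1],
)

```text
time: 12.58
ee_pos: [0.5385, 0.0719, 0.1288]
tcp_rot: [-1.12, 1.329, -1.334]
contact_force: [1.0, -0.3, 0.1]
opening: 0.0289
```

Call:
drive_tool(
  linear=[
    [-0.0045,0.029,0],
    [-0.0045,0.029,0],
    [-0.0045,0.029,0],
    [-0.0045,0.029,0],
    [-0.0045,0.029,0],
    [-0.0045,0.029,0],
    [-0.0045,0.029,0],
    [-0.0045,0.029,0],
    [-0.0045,0.029,0],
    [-0.0045,0.029,0],
  ],
  turn=[
    [0,0,2],
    [0,0,2],
    [0,0,2],
    [0,0,2],
    [0,0,2],
    [0,0,2],
    [0,0,2],
    [0,0,2],
    [0,0,1],
    [0,0,0],
  ],
  hand=[1,1,1,1,1,1,1,1,1,1],
)

```text
time: 13.42
ee_pos: [0.4909, 0.3626, 0.1247]
tcp_rot: [-1.268, 1.114, -1.114]
contact_force: [0.5, 0.5, -0.2]
opening: 0.0289
```

Call:
drive_tool(
  linear=[
    [0,0,0],
    [0,0,0],
  ],
  turn=[
    [0,0,0],
    [0,0,0],
  ],
  hand=[1,1],
)

```text
time: 13.58
ee_pos: [0.4901, 0.3636, 0.1246]
tcp_rot: [-1.269, 1.112, -1.111]
contact_force: [0.0, 0.1, 0.4]
opening: 0.0292
```

```bash
python3 - <<'E'
from h import *
im=eyes.grab_frame('scene')[:,:,::-1]
cv2.imwrite('pics/g.png',cv2.resize(im[160:400,250:540],None,fx=2.4,fy=2.4,interpolation=cv2.INTER_CUBIC))
s=env.state();p=s['ee_pos'];print(p,s['opening'],(proj('scene',[p[0],p[1],.009])-[250,160])*2.4)
E
```

```text
[0.49092258 0.36154776 0.12455294] 0.029325404474937016 [509.47189426 405.99286296]
```

View pics/g.png

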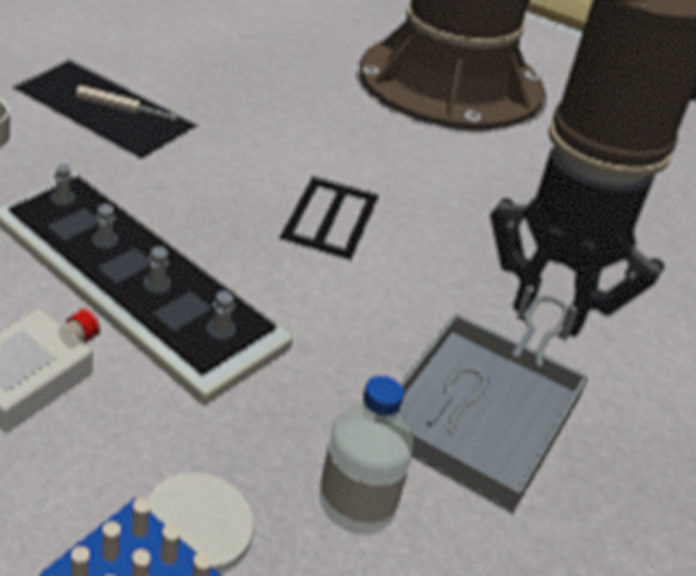

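Clip 2 is held, all four posts are bare, and the drop point projects at (509,406), well inside the tray and beside clip 4. Lowering and releasing.

Call:
drive_tool(
  linear=[
    [0,0,-0.02],
    [0,0,-0.02],
    [0,0,-0.02],
    [0,0,-0.02],
    [0,0,-0.017],
    [0,0,0],
    [0,0,0],
  ],
  turn=[
    [0,0,0],
    [0,0,0],
    [0,0,0],
    [0,0,0],
    [0,0,0],
    [0,0,0],
    [0,0,0],
  ],
  hand=[1,1,1,1,1,1,1],
)

```text
time: 14.22
ee_pos: [0.4914, 0.3596, 0.0276]
tcp_rot: [-1.269, 1.116, -1.116]
contact_force: [-0.5, 0.2, 0.4]
opening: 0.0286
```

Call:
drive_tool(
  linear=[
    [0,0,0],
    [0,0,0],
    [0,0,0],
    [0,0,0],
    [0,0,0.02],
    [0,0,0.03],
    [0,0,0.04],
    [0,0,0.04],
    [0,0,0],
  ],
  turn=[
    [0,0,0],
    [0,0,0],
    [0,0,0],
    [0,0,0],
    [0,0,0],
    [0,0,0],
    [0,0,0],
    [0,0,0],
    [0,0,0],
  ],
  hand=[0.57,0.57,0.57,0.57,0.57,0.57,0.57,0.57,0.57],
)

```text
time: 14.97
ee_pos: [0.4944, 0.3646, 0.1669]
tcp_rot: [-1.254, 1.111, -1.114]
contact_force: [1.0, 1.1, 0.7]
opening: 0.0367
```

```bash
python3 - <<'E'
from h import *
np.set_printoptions(precision=3,suppress=True)
print(env.state()['q'])
print(ray('scene',325,209.6,.009),ray('scene',282.5,197.5,.009))
for c in('top','scene'): print([(np.round(d['xyz'],3),d['p']) for d in eyes.spot_in(c,'pot')])
eyes.grab_frame('top')
for d in eyes.silhouettes('top','dabber'):
    v,u=np.nonzero(d['pixels']);print(d['p'],len(u),[ray('top',*x,.009)[:2] for x in cv2.boxPoints(cv2.minAreaRect(np.c_[u,v].astype(np.float32)))])
E
```

```text
[-0.543  0.496 -0.258  1.685  0.149  0.966 -2.298]
[ 0.365 -0.171  0.009] [ 0.416 -0.313  0.009]
[(array([ 0.642, -0.512,  0.006]), 0.9), (array([ 0.469, -0.643,  0.008]), 0.61), (array([ 0.572, -0.322,  0.003]), 0.55)]
[(array([ 0.471, -0.488,  0.025]), 0.87), (array([ 0.476, -0.622,  0.023]), 0.83), (array([ 0.573, -0.428,  0.025]), 0.75), (array([0.648, 0.053, 0.059]), 0.66), (array([ 0.581, -0.312,  0.025]), 0.65), (array([ 0.641, -0.499,  0.026]), 0.58)]
0.44 119 [array([ 0.391, -0.231]), array([ 0.424, -0.312]), array([ 0.407, -0.319]), array([ 0.375, -0.238])]
```

Call:
drive_tool(
  linear=[
    [-0.005,-0.032,0],
    [-0.005,-0.032,0],
    [-0.005,-0.032,0],
    [-0.005,-0.032,0],
    [-0.005,-0.032,0],
    [-0.005,-0.032,0],
    [-0.005,-0.032,0],
    [-0.005,-0.032,0],
    [-0.005,-0.032,0],
    [-0.005,-0.032,0],
  ],
  turn=[
    [0,0,5],
    [0,0,5],
    [0,0,5],
    [0,0,5],
    [0,0,5],
    [0,0,5],
    [0,0,5],
    [0,0,5],
    [0,0,5],
    [0,0,5],
  ],
  hand=[0.5,0.5,0.5,0.5,0.5,0.5,0.5,0.5,0.5,0.5],
)

```text
time: 16.0
ee_pos: [0.4398, 0.0397, 0.157]
tcp_rot: [-1.526, 0.445, -0.441]
contact_force: [0.3, -0.3, 0.1]
opening: 0.0427
```

Call:
drive_tool(
  linear=[
    [-0.004,-0.032,0],
    [-0.004,-0.032,0],
    [-0.004,-0.032,0],
    [-0.004,-0.032,0],
    [-0.004,-0.032,0],
    [-0.004,-0.032,0],
    [-0.004,-0.032,0],
    [-0.004,-0.032,0],
    [-0.004,-0.032,0],
    [-0.004,-0.032,0],
  ],
  turn=[
    [0,0,5],
    [0,0,5],
    [0,0,5],
    [0,0,5],
    [0,0,5],
    [0,0,5],
    [0,0,6],
    [0,0,6],
    [0,0,6],
    [0,0,6],
  ],
  hand=[0.5,0.5,0.5,0.5,0.5,0.5,0.5,0.5,0.5,0.5],
)

```text
time: 16.83
ee_pos: [0.3999, -0.2797, 0.1569]
tcp_rot: [-1.548, -0.295, 0.298]
contact_force: [1.1, -0.2, 0.1]
opening: 0.0427
```

Call:
drive_tool(
  linear=[
    [0,0,-0.03],
    [0,0,-0.03],
    [0,0,0],
    [0,0,0],
  ],
  turn=[
    [0,0,0],
    [0,0,0],
    [0,0,0],
    [0,0,0],
  ],
  hand=[0.5,0.5,0.5,0.5],
)

```text
time: 17.17
ee_pos: [0.3996, -0.2774, 0.0966]
tcp_rot: [-1.547, -0.289, 0.296]
contact_force: [0.6, 0.4, 0.3]
opening: 0.043
```

```bash
python3 - <<'E'
from h import *
np.set_printoptions(precision=3,suppress=True)
im=eyes.grab_frame('scene')[:,:,::-1]
a=cv2.resize(im[130:250,230:360],None,fx=4,fy=4,interpolation=cv2.INTER_CUBIC)
b=cv2.resize(im[280:400,400:500],None,fx=2.5,fy=2.5,interpolation=cv2.INTER_CUBIC)
b=np.vstack([b,np.zeros((480-b.shape[0],b.shape[1],3),np.uint8)])
cv2.imwrite('pics/i.png',np.hstack([a,b]))
s=env.state();p=s['ee_pos'];R=cv2.Rodrigues(s['tcp_rot'])[0];print(p,s['q'],R,(proj('scene',[p[0],p[1],.009])-[230,130])*4)
E
```

```text
[ 0.401 -0.278  0.098] [ 0.839  0.441 -0.445  2.034  0.279  0.726  0.594] [[ 0.931 -0.002 -0.365]
 [ 0.365  0.002  0.931]
 [-0.001 -1.     0.002]] [253.121 280.543]
```

View pics/i.png

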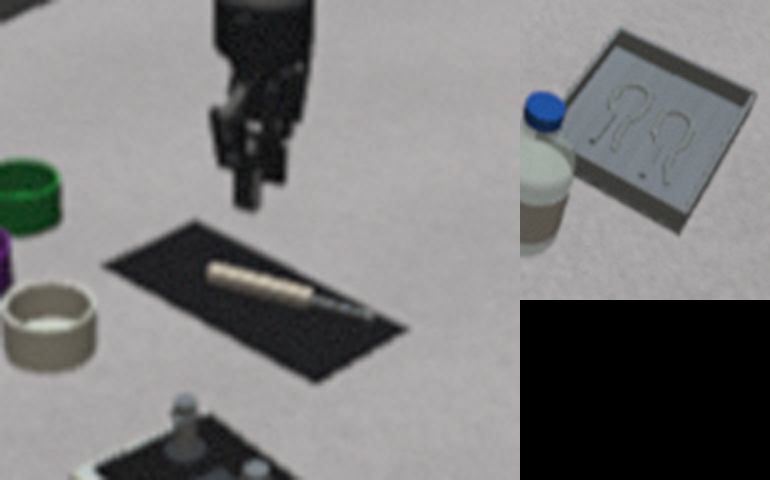

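Both clips are flat in the tray. The dabber handle runs in the crop from (212,272) to (310,293), and the aim point (253,281) is on it. Descend and grip.

Call:
drive_tool(
  linear=[
    [0,0,-0.02],
    [0,0,-0.02],
    [0,0,-0.02],
    [0,0,-0.02],
    [0,0,-0.002],
    [0,0,0],
    [0,0,0],
  ],
  turn=[
    [0,0,0],
    [0,0,0],
    [0,0,0],
    [0,0,0],
    [0,0,0],
    [0,0,0],
    [0,0,0],
  ],
  hand=[0.5,0.5,0.5,0.5,0.5,0.5,0.5],
  newtons=80,
)

```text
time: 17.8
ee_pos: [0.4024, -0.2787, 0.0178]
tcp_rot: [-1.552, -0.294, 0.292]
contact_force: [0.0, -1.0, -0.6]
opening: 0.0428
```

Call:
drive_tool(
  linear=[
    [0,0,0],
    [0,0,0],
    [0,0,0],
    [0,0,0],
    [0,0,0],
    [0,0,0],
    [0,0,0],
    [0,0,0],
  ],
  turn=[
    [0,0,0],
    [0,0,0],
    [0,0,0],
    [0,0,0],
    [0,0,0],
    [0,0,0],
    [0,0,0],
    [0,0,0],
  ],
  hand=[0.6,0.7,0.8,0.9,1,1,1,1],
)

```text
time: 18.47
ee_pos: [0.4018, -0.2789, 0.0174]
tcp_rot: [-1.552, -0.293, 0.292]
contact_force: [-2.2, 0.8, 12.2]
opening: 0.0098
```

Call:
drive_tool(
  linear=[
    [0,0,0.02],
    [0,0,0.02],
    [0,0,0.03],
    [0,0,0.03],
    [0,0,0.03],
    [0,0,0],
  ],
  turn=[
    [0,0,0],
    [0,0,0],
    [0,0,0],
    [0,0,0],
    [0,0,0],
    [0,0,0],
  ],
  hand=[1,1,1,1,1,1],
)

```text
time: 18.97
ee_pos: [0.404, -0.2797, 0.1516]
tcp_rot: [-1.557, -0.297, 0.288]
contact_force: [1.3, -1.1, -1.3]
opening: 0.0092
```

Call:
drive_tool(
  linear=[
    [0,0,0.01],
    [0,0,0.01],
    [0,0,0.01],
    [0,0,0],
    [0,0,0],
    [0,0,0],
    [0,0,0],
    [0,0,0],
  ],
  turn=[
    [-6.5,-2.55,0],
    [-6.5,-2.55,0],
    [-6.5,-2.55,0],
    [-6.5,-2.55,0],
    [-6.5,-2.55,0],
    [-6.5,-2.55,0],
    [0,0,0],
    [0,0,0],
  ],
  hand=[1,1,1,1,1,1,1,1],
)

```text
time: 19.63
ee_pos: [0.3955, -0.2803, 0.1714]
tcp_rot: [-2.101, -0.372, 0.238]
contact_force: [0.3, 0.6, -0.1]
opening: 0.0091
```

```bash
cat >> h.py <<'E'
def tip(L=.100,D=.007):
    s=env.state();R=cv2.Rodrigues(s['tcp_rot'])[0];return s['ee_pos']+R[:,2]*L+R[:,1]*D
E
python3 - <<'E'
from h import *
np.set_printoptions(precision=3,suppress=True)
im=eyes.grab_frame('scene')[:,:,::-1];t=eyes.grab_frame('top')[:,:,::-1]
a=cv2.resize(im[110:230,220:340],None,fx=4,fy=4,interpolation=cv2.INTER_CUBIC)
b=cv2.resize(t[180:300,260:340],None,fx=4,fy=4,interpolation=cv2.INTER_CUBIC)
cv2.imwrite('pics/j.png',np.hstack([a,b]))
s=env.state();p=s['ee_pos'];R=cv2.Rodrigues(s['tcp_rot'])[0];print(p,s['q'],R)
q=tip();print(q,(proj('scene',q)-[220,110])*4,(proj('top',q)-[260,180])*4+[480,0])
for c in('scene','top'):print([(np.round(d['xyz'],3),d['p']) for d in eyes.spot_in(c,'dabber_tip')])
E
```

```text
[ 0.396 -0.282  0.172] [ 0.423  0.197 -0.308  2.321  1.048  0.65  -0.375] [[ 0.936  0.168 -0.309]
 [ 0.352 -0.499  0.792]
 [-0.021 -0.85  -0.526]]
[ 0.366 -0.206  0.113] [394.439 265.087] [638.628 327.554]
[(array([0.66 , 0.05 , 0.039]), 0.66), (array([ 0.39 , -0.257,  0.15 ]), 0.42), (array([ 0.712, -0.302,  0.055]), 0.24)]
[]
```

View pics/j.png

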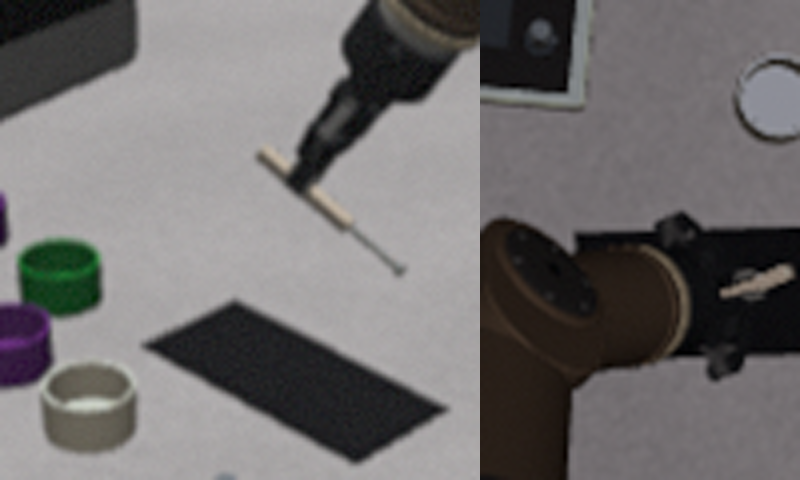

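Tip seen at crop (400,270) against the predicted (394,265), so the grip is straight and the reach about 102–104 mm. Pot rim centre is at scene px (242,206.8), and the jar stays clear.

Call:
drive_tool(
  linear=[
    [0,0,0],
    [0,0,0],
    [0,0,0],
    [0,0,0],
    [0,0,0],
    [0,0,0],
  ],
  turn=[
    [-2.6,-1,0],
    [-2.6,-1,0],
    [-2.6,-1,0],
    [-2.6,-1,0],
    [-2.6,-1,0],
    [0,0,0],
  ],
  hand=[1,1,1,1,1,1],
)

```text
time: 20.33
ee_pos: [0.3953, -0.2813, 0.1711]
tcp_rot: [-2.343, -0.41, 0.194]
contact_force: [-0.5, 1.1, -0.8]
opening: 0.0094
```

```bash
python3 - <<'E'
from h import *
np.set_printoptions(precision=3,suppress=True)
print('pot scene',ray('scene',242,206.75,.04),'top',ray('top',334.5,204.7,.04))
s=env.state();R=cv2.Rodrigues(s['tcp_rot'])[0];print(s['ee_pos'],R,s['q'],tip(.102))
E
```

```text
pot scene [ 0.578 -0.316  0.04 ] top [ 0.569 -0.323  0.04 ]
[ 0.395 -0.281  0.171] [[ 0.938  0.236 -0.255]
 [ 0.347 -0.677  0.649]
 [-0.02  -0.697 -0.717]] [ 0.242  0.276 -0.328  2.46   1.451  0.858 -0.962] [ 0.371 -0.22   0.093]
```

Call:
drive_tool(
  linear=[
    [0.02,-0.0095,0],
    [0.02,-0.0095,0],
    [0.02,-0.0095,0],
    [0.02,-0.0095,0],
    [0.02,-0.0095,0],
    [0.02,-0.0095,0],
    [0.02,-0.0095,0],
    [0.02,-0.0095,0],
    [0.02,-0.0095,0],
    [0.02,-0.0095,0],
  ],
  turn=[
    [0,0,0],
    [0,0,0],
    [0,0,0],
    [0,0,0],
    [0,0,0],
    [0,0,0],
    [0,0,0],
    [0,0,0],
    [0,0,0],
    [0,0,0],
  ],
  hand=[1,1,1,1,1,1,1,1,1,1],
)

```text
time: 21.17
ee_pos: [0.5963, -0.3786, 0.1722]
tcp_rot: [-2.341, -0.409, 0.191]
contact_force: [1.0, -0.8, -0.4]
opening: 0.0092
```

Call:
drive_tool(
  linear=[
    [0,0,0],
    [0,0,0],
    [0,0,0],
  ],
  turn=[
    [0,0,0],
    [0,0,0],
    [0,0,0],
  ],
  hand=[1,1,1],
)

```text
time: 21.42
ee_pos: [0.5948, -0.3773, 0.1718]
tcp_rot: [-2.341, -0.408, 0.191]
contact_force: [0.2, 0.4, -1.8]
opening: 0.0091
```

```bash
python3 - <<'E'
from h import *
np.set_printoptions(precision=3,suppress=True)
im=eyes.grab_frame('scene')[:,:,::-1];t=eyes.grab_frame('top')[:,:,::-1]
a=cv2.resize(im[130:250,190:290],None,fx=4,fy=4,interpolation=cv2.INTER_CUBIC)
b=cv2.resize(t[150:250,280:370],None,fx=4.44,fy=4.8,interpolation=cv2.INTER_CUBIC)
cv2.imwrite('pics/k.png',np.hstack([a,b]))
s=env.state();p=s['ee_pos'];R=cv2.Rodrigues(s['tcp_rot'])[0];print(p,s['q'],R,s['opening'])
q=tip(.102);print(q,(proj('scene',q)-[190,130])*4,(proj('top',q)-[280,150])*[4.44,4.8]+[400,0])
E
```

```text
[ 0.595 -0.377  0.172] [ 0.329  0.516 -0.227  1.978  1.396  0.81  -0.602] [[ 0.938  0.236 -0.254]
 [ 0.346 -0.676  0.65 ]
 [-0.018 -0.698 -0.716]] 0.009377433096069452
[ 0.571 -0.315  0.094] [213.91  242.221] [638.565 245.647]
```

View pics/k.png

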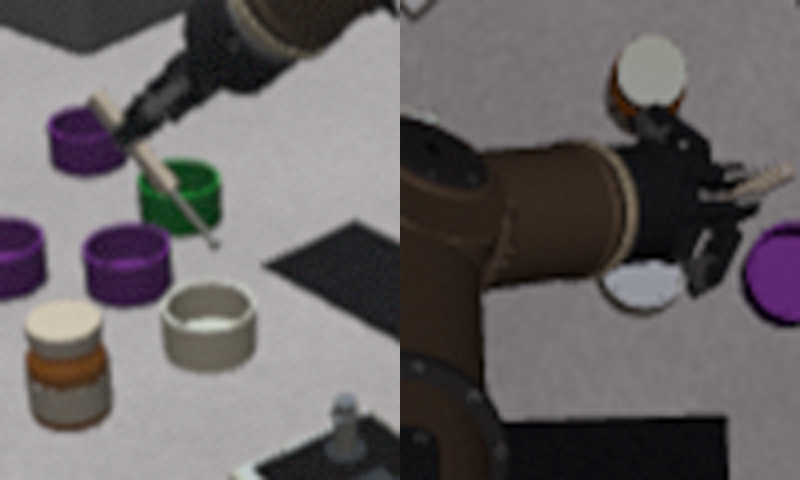

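Ball seen at crop (214,243) against the predicted (214,242): good. The pot mouth is centred at (210,308) below it, and jar and fingers are clear. Dip.

Call:
drive_tool(
  linear=[
    [0.004,0,-0.01],
    [0,0,-0.015],
    [0,0,-0.015],
    [0,0,-0.015],
    [0,0,-0.011],
    [0,0,-0.01],
    [0,0,0],
    [0,0,0],
    [0,0,0],
  ],
  turn=[
    [0,0,0],
    [0,0,0],
    [0,0,0],
    [0,0,0],
    [0,0,0],
    [0,0,0],
    [0,0,0],
    [0,0,0],
    [0,0,0],
  ],
  hand=[1,1,1,1,1,1,1,1,1],
)

```text
time: 22.27
ee_pos: [0.5999, -0.3763, 0.0962]
tcp_rot: [-2.343, -0.411, 0.191]
contact_force: [0.0, -0.4, 0.4]
opening: 0.0091
```

```bash
python3 - <<'E'
from h import *
np.set_printoptions(precision=3,suppress=True)
im=eyes.grab_frame('scene')[:,:,::-1]
cv2.imwrite('pics/l.png',cv2.resize(im[130:250,190:290],None,fx=5,fy=5,interpolation=cv2.INTER_CUBIC))
s=env.state();print(s['ee_pos'],s['opening'],tip(.102),s['contact_force'])
E
```

```text
[ 0.6   -0.376  0.097] 0.009440483840344831 [ 0.576 -0.315  0.019] [ 0.192  0.185 -0.561]
```

View pics/l.png

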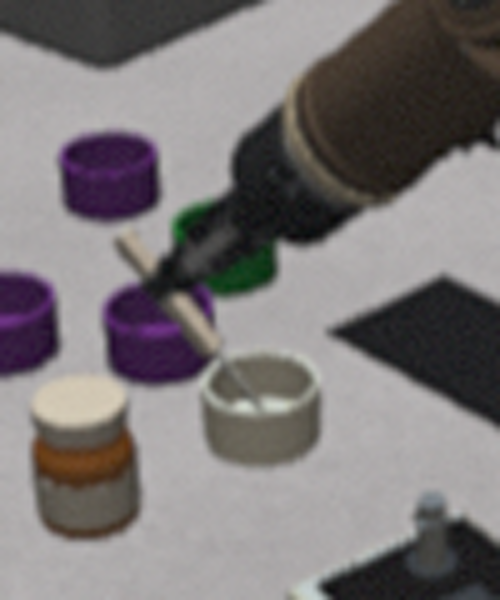

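The ball is inside the white pot, about 21 mm below the rim (crop 262,408). The pot, jar and neighbours are undisturbed.

Call:
drive_tool(
  linear=[
    [0,0,0.015],
    [0,0,0.015],
    [0,0,0.02],
    [0,0,0.02],
    [0,0,0.02],
    [0,0,0.02],
    [0,0,0.01],
    [0,0,0],
  ],
  turn=[
    [0,0,0],
    [0,0,0],
    [0,0,0],
    [0,0,0],
    [0,0,0],
    [0,0,0],
    [0,0,0],
    [0,0,0],
  ],
  hand=[1,1,1,1,1,1,1,1],
)

```text
time: 22.98
ee_pos: [0.601, -0.3769, 0.2201]
tcp_rot: [-2.345, -0.413, 0.185]
contact_force: [-0.2, -0.0, -1.2]
opening: 0.0093
```

```bash
python3 - <<'E'
from h import *
np.set_printoptions(precision=4,suppress=True)
A=np.array([ray('scene',250+u/2.4,160+v/2.4,.082) for u,v in[(223,299),(159,254),(106,211),(63,170)]])
B=np.array([ray('top',u,v,.082) for u,v in[(199.6,178.9),(225.7,180.4),(250.3,182.4),(275.3,186.9)]])
o=np.array([127.5,42.5,-42.5,-127.5])/1000
for P in(A,B):
    d=(o[:,None]*P[:,:2]).sum(0);d/=np.linalg.norm(d);F=P[:,:2].mean(0)+o[:,None]*d
    print(F,(P[:,:2]-F)*1000)
print(tip(.102))
E
```

```text
[[ 0.6481  0.1411]
 [ 0.6402  0.0565]
 [ 0.6322 -0.0282]
 [ 0.6243 -0.1128]] [[-3.3726 -1.167 ]
 [ 3.1848 -0.5824]
 [ 3.3377  0.2983]
 [-3.1499  1.451 ]]
[[ 0.6397  0.132 ]
 [ 0.6329  0.0473]
 [ 0.6262 -0.0375]
 [ 0.6194 -0.1222]] [[-2.2866  0.8456]
 [ 1.5773 -2.0211]
 [ 3.6002  0.1913]
 [-2.8909  0.9842]]
[ 0.5772 -0.3155  0.1418]
```

Call:
drive_tool(
  linear=[
    [0.0055,0.037,0],
    [0.0055,0.037,0],
    [0.0055,0.037,0],
    [0.0055,0.037,0],
    [0.0055,0.037,0],
    [0.0055,0.037,0],
    [0.0055,0.037,0],
    [0.0055,0.037,0],
    [0.0055,0.037,0],
    [0.0055,0.037,0],
  ],
  turn=[
    [0,0,0],
    [0,0,0],
    [0,0,0],
    [0,0,0],
    [0,0,0],
    [0,0,0],
    [0,0,0],
    [0,0,0],
    [0,0,0],
    [0,0,0],
  ],
  hand=[1,1,1,1,1,1,1,1,1,1],
)

```text
time: 23.82
ee_pos: [0.6546, -0.0049, 0.2155]
tcp_rot: [-2.343, -0.41, 0.191]
contact_force: [0.5, -0.7, -0.7]
opening: 0.0093
```

Call:
drive_tool(
  linear=[
    [0.006,0.037,0],
    [0.006,0.037,0],
    [0,0.006,-0.02],
    [0,0,-0.01],
    [0,0,0],
    [0,0,0],
  ],
  turn=[
    [0,0,0],
    [0,0,0],
    [0,0,0],
    [0,0,0],
    [0,0,0],
    [0,0,0],
  ],
  hand=[1,1,1,1,1,1],
)

```text
time: 24.32
ee_pos: [0.6664, 0.0719, 0.1854]
tcp_rot: [-2.345, -0.409, 0.192]
contact_force: [-0.2, -1.0, -1.0]
opening: 0.009
```

```bash
python3 - <<'E'
from h import *
np.set_printoptions(precision=4,suppress=True)
im=eyes.grab_frame('scene')[:,:,::-1];t=eyes.grab_frame('top')[:,:,::-1]
a=cv2.resize(im[225:325,280:380],None,fx=5,fy=5,interpolation=cv2.INTER_CUBIC)
b=cv2.resize(t[140:215,180:230],(300,500),interpolation=cv2.INTER_CUBIC)
cv2.imwrite('pics/m.png',np.hstack([a,b]))
s=env.state();q=tip(.102);print(s['ee_pos'],s['opening'],q,s['q'])
print((proj('scene',q)-[280,225])*5,(proj('top',q)-[180,140])*[6,6.667]+[500,0])
E
```

```text
[0.667  0.0718 0.1868] 0.008784521798030761 [0.6429 0.1333 0.1087] [-0.3087  0.6915 -0.4146  1.614   1.0192  1.4167 -0.7777]
[311.249  243.2666] [610.0903 235.4621]
```

View pics/m.png

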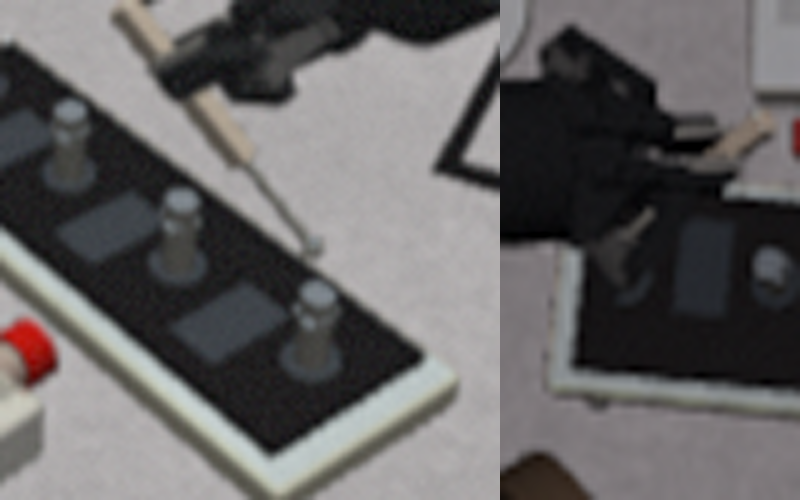

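```bash
python3 - <<'E'
from h import *
np.set_printoptions(precision=4,suppress=True)
for u,v in[(318,294),(182,201),(70,111)]: print(ray('scene',280+(u-2)/5,225+(v-1)/5,.082))
E
```

```text
[0.6419 0.1382 0.082 ]
[0.6416 0.0534 0.082 ]
[ 0.6341 -0.0315  0.082 ]
```

Ball seen at (313,244) against the predicted (311,243). Post 1's top is at (318,294), about 5 mm to +y. Shift, then lower slowly.

Call:
drive_tool(
  linear=[
    [0,0.004,-0.006],
    [0,0,-0.006],
    [0,0,-0.004],
    [0,0,-0.002],
    [0,0,-0.001],
    [0,0,-0.001],
    [0,0,-0.001],
    [0,0,-0.001],
    [0,0,0],
  ],
  turn=[
    [0,0,0],
    [0,0,0],
    [0,0,0],
    [0,0,0],
    [0,0,0],
    [0,0,0],
    [0,0,0],
    [0,0,0],
    [0,0,0],
  ],
  hand=[1,1,1,1,1,1,1,1,1],
)

```text
time: 25.17
ee_pos: [0.667, 0.077, 0.1644]
tcp_rot: [-2.344, -0.41, 0.19]
contact_force: [0.2, -1.9, 2.2]
opening: 0.0094
```

```bash
python3 - <<'E'
from h import *
s=env.state();print(tip(.102),s['contact_force'],s['wrist_torque'])
E
```

```text
[0.6428394  0.1385108  0.08631485] [ 0.15711738 -1.89090836  2.15776022] [ 0.28567138  0.19851297 -0.01370368]
```

Call:
drive_tool(
  linear=[
    [0,0,-0.001],
    [0,0,-0.001],
    [0,0,0],
    [0,0,0],
  ],
  turn=[
    [0,0,0],
    [0,0,0],
    [0,0,0],
    [0,0,0],
  ],
  hand=[1,1,1,1],
)

```text
time: 25.5
ee_pos: [0.6674, 0.0763, 0.1633]
tcp_rot: [-2.345, -0.41, 0.188]
contact_force: [0.5, -3.6, 7.5]
opening: 0.0093
```

```bash
python3 - <<'E'
from h import *
s=env.state();print(tip(.102),s['contact_force'],s['wrist_torque'])
im=eyes.grab_frame('scene')[:,:,::-1]
cv2.imwrite('pics/n.png',cv2.resize(im[225:325,280:380],None,fx=5,fy=5,interpolation=cv2.INTER_CUBIC))
E
```

```text
[0.64338891 0.1377364  0.08516496] [ 0.49815986 -3.57271524  7.53183074] [-0.62331566 -0.02137311 -0.00999889]
```

View pics/n.png

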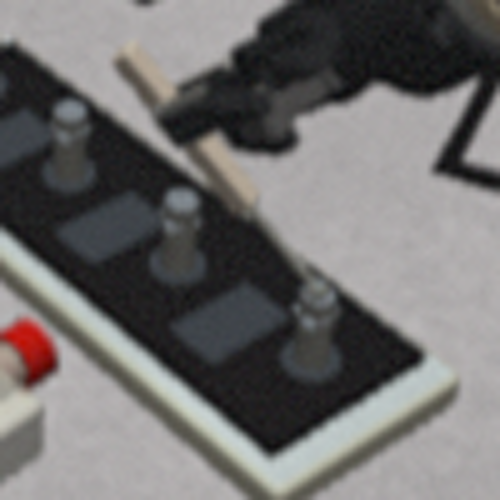

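Ball sits on the middle of post 1's top with 7.5 N upward. Next, post 2.

Call:
drive_tool(
  linear=[
    [0,0,0.015],
    [0,0,0.015],
    [-0.002,-0.03,0],
    [-0.002,-0.03,0],
    [-0.002,-0.0245,0],
    [0,0,0],
    [0,0,-0.01],
    [0,0,-0.01],
    [0,0,-0.005],
    [0,0,-0.002],
  ],
  turn=[
    [0,0,0],
    [0,0,0],
    [0,0,0],
    [0,0,0],
    [0,0,0],
    [0,0,0],
    [0,0,0],
    [0,0,0],
    [0,0,0],
    [0,0,0],
  ],
  hand=[1,1,1,1,1,1,1,1,1,1],
)

```text
time: 26.38
ee_pos: [0.6606, -0.0058, 0.1637]
tcp_rot: [-2.342, -0.412, 0.193]
contact_force: [0.4, -0.8, 2.8]
opening: 0.0092
```

Call:
drive_tool(
  linear=[
    [0,0,-0.001],
    [0,0,-0.001],
    [0,0,0],
    [0,0,0],
  ],
  turn=[
    [0,0,0],
    [0,0,0],
    [0,0,0],
    [0,0,0],
  ],
  hand=[1,1,1,1],
)

```text
time: 26.72
ee_pos: [0.6609, -0.0063, 0.1632]
tcp_rot: [-2.342, -0.411, 0.19]
contact_force: [-0.3, 0.4, 2.4]
opening: 0.0096
```

```bash
python3 - <<'E'
from h import *
s=env.state();print(tip(.102),s['contact_force'],s['wrist_torque'])
E
```

```text
[0.63669106 0.05521996 0.08520974] [-0.2959993   0.35566099  2.3862879 ] [ 0.71747181  0.37303654 -0.03889825]
```

Call:
drive_tool(
  linear=[
    [0,0,-0.001],
    [0,0,-0.001],
    [0,0,0],
    [0,0,0],
  ],
  turn=[
    [0,0,0],
    [0,0,0],
    [0,0,0],
    [0,0,0],
  ],
  hand=[1,1,1,1],
)

```text
time: 27.05
ee_pos: [0.6612, -0.0073, 0.1619]
tcp_rot: [-2.344, -0.411, 0.189]
contact_force: [-0.4, -0.5, 7.6]
opening: 0.0095
```

```bash
python3 - <<'E'
from h import *
s=env.state();print(tip(.102),s['contact_force'],s['wrist_torque'])
im=eyes.grab_frame('scene')[:,:,::-1]
cv2.imwrite('pics/o.png',cv2.resize(im[225:325,280:380],None,fx=5,fy=5,interpolation=cv2.INTER_CUBIC))
E
```

```text
[0.63713207 0.05418197 0.08383162] [-0.38685837 -0.45456138  7.55015026] [ 0.13953436  0.2178377  -0.11432605]
```

Post 2 touched (7.6 N vertical, almost no side force). Lift, recheck the pot and go back for the second dip.

Call:
drive_tool(
  linear=[
    [0,0,0.02],
    [0,0,0.02],
    [0,0,0.02],
    [0,0,0],
    [0,0,0],
  ],
  turn=[
    [0,0,0],
    [0,0,0],
    [0,0,0],
    [0,0,0],
    [0,0,0],
  ],
  hand=[1,1,1,1,1],
)

```text
time: 27.52
ee_pos: [0.6611, -0.0067, 0.2217]
tcp_rot: [-2.342, -0.411, 0.188]
contact_force: [0.0, -0.4, -1.1]
opening: 0.009
```

```bash
python3 - <<'E'
from h import *
np.set_printoptions(precision=4,suppress=True)
def rim(img):
    c=img[180:240,215:270].astype(int);g=cv2.cvtColor(c.astype(np.uint8),cv2.COLOR_RGB2GRAY);return g
import os
ref=cv2.imread('pics/scene0.png')[:,:,::-1]
now=eyes.grab_frame('scene')
T=ref[195:228,226:260];r=cv2.matchTemplate(now,np.ascontiguousarray(T),cv2.TM_CCOEFF_NORMED);print(cv2.minMaxLoc(r)[1::2],'ref 226,195')
for c in('scene','top'):
    if c=='top': eyes.grab_frame('top')
    print([(np.round(d['xyz'],3),d['p']) for d in eyes.spot_in(c,'pot')])
print(tip(.102),env.state()['opening'],env.state()['contact_force'])
E
```

```text
(0.998938262462616, (226, 195)) ref 226,195
[(array([ 0.479, -0.625,  0.025]), 0.9), (array([ 0.474, -0.492,  0.022]), 0.89), (array([ 0.579, -0.312,  0.024]), 0.81), (array([ 0.576, -0.429,  0.025]), 0.63), (array([ 0.645, -0.503,  0.021]), 0.55), (array([0.514, 0.315, 0.004]), 0.27)]
[(array([ 0.568, -0.437,  0.004]), 0.98), (array([ 0.574, -0.323,  0.005]), 0.94), (array([ 0.642, -0.514,  0.008]), 0.91), (array([ 0.472, -0.497,  0.005]), 0.8), (array([ 0.468, -0.641,  0.006]), 0.7)]
[0.6359 0.0542 0.1417] 0.009258801082450592 [-0.3434 -0.987  -1.3297]
```

The pot has not moved (template match at the same pixel, 0.999).

Call:
drive_tool(
  linear=[
    [-0.006,-0.037,0],
    [-0.006,-0.037,0],
    [-0.006,-0.037,0],
    [-0.006,-0.037,0],
    [-0.006,-0.037,0],
    [-0.006,-0.037,0],
    [-0.006,-0.037,0],
    [-0.006,-0.037,0],
    [-0.006,-0.037,0],
    [-0.006,-0.037,0],
  ],
  turn=[
    [0,0,0],
    [0,0,0],
    [0,0,0],
    [0,0,0],
    [0,0,0],
    [0,0,0],
    [0,0,0],
    [0,0,0],
    [0,0,0],
    [0,0,0],
  ],
  hand=[1,1,1,1,1,1,1,1,1,1],
)

```text
time: 28.55
ee_pos: [0.5997, -0.3786, 0.2199]
tcp_rot: [-2.342, -0.41, 0.193]
contact_force: [1.2, 0.2, -0.1]
opening: 0.0094
```

Call:
drive_tool(
  linear=[
    [0,0,0],
    [0,0,-0.015],
    [0,0,-0.015],
    [0,0,-0.015],
    [0,0,0],
    [0,0,0],
  ],
  turn=[
    [0,0,0],
    [0,0,0],
    [0,0,0],
    [0,0,0],
    [0,0,0],
    [0,0,0],
  ],
  hand=[1,1,1,1,1,1],
)

```text
time: 29.05
ee_pos: [0.6002, -0.3766, 0.1746]
tcp_rot: [-2.341, -0.41, 0.194]
contact_force: [-0.7, -0.9, 0.5]
opening: 0.0094
```

```bash
python3 - <<'E'
from h import *
np.set_printoptions(precision=4,suppress=True)
now=eyes.grab_frame('scene')
cv2.imwrite('pics/p.png',cv2.resize(now[130:250,190:290,::-1],None,fx=5,fy=5))
ref=cv2.imread('pics/scene0.png')[:,:,::-1]
T=ref[204:228,226:260];r=cv2.matchTemplate(now,np.ascontiguousarray(T),cv2.TM_CCOEFF_NORMED);print(cv2.minMaxLoc(r)[1::2],'ref 226,204')
# ball template vs first hover
print(tip(.102),env.state()['opening'],env.state()['contact_force'])
E
```

```text
(0.9987934827804565, (226, 204)) ref 226,204
[ 0.5764 -0.3152  0.0977] 0.009400300048828884 [ 0.4958 -0.5734 -0.9434]
```

```bash
python3 - <<'E'
from h import *
k=cv2.resize(cv2.imread('pics/k.png')[:,:400],(100,120),interpolation=cv2.INTER_AREA)
p=cv2.resize(cv2.imread('pics/p.png'),(100,120),interpolation=cv2.INTER_AREA)
T=np.ascontiguousarray(k[38:66,34:58]);r=cv2.matchTemplate(p,T,cv2.TM_CCOEFF_NORMED);_,v,_,l=cv2.minMaxLoc(r)
print(v,np.array(l)-[34,38],'expected',proj('scene',tip(.102))-proj('scene',[.571,-.315,.094]))
E
```

```text
0.9692288041114807 [0 0] expected [-1.55517766 -0.51278991]
```

Call:
drive_tool(
  linear=[
    [0,0,-0.015],
    [0,0,-0.015],
    [0,0,-0.015],
    [0,0,-0.015],
    [0,0,-0.012],
    [0,0,-0.007],
    [0,0,0],
    [0,0,0],
    [0,0,0],
  ],
  turn=[
    [0,0,0],
    [0,0,0],
    [0,0,0],
    [0,0,0],
    [0,0,0],
    [0,0,0],
    [0,0,0],
    [0,0,0],
    [0,0,0],
  ],
  hand=[1,1,1,1,1,1,1,1,1],
)

```text
time: 29.85
ee_pos: [0.6013, -0.3772, 0.0982]
tcp_rot: [-2.343, -0.411, 0.189]
contact_force: [0.7, -0.5, 0.4]
opening: 0.0089
```

Call:
drive_tool(
  linear=[
    [0,0,0.015],
    [0,0,0.015],
    [0,0,0.02],
    [0,0,0.02],
    [0,0,0.02],
    [0,0,0.02],
    [0,0,0.01],
    [0,0,0],
  ],
  turn=[
    [0,0,0],
    [0,0,0],
    [0,0,0],
    [0,0,0],
    [0,0,0],
    [0,0,0],
    [0,0,0],
    [0,0,0],
  ],
  hand=[1,1,1,1,1,1,1,1],
)

```text
time: 30.52
ee_pos: [0.602, -0.3774, 0.2214]
tcp_rot: [-2.345, -0.413, 0.184]
contact_force: [0.3, 0.6, -1.3]
opening: 0.009
```

```bash
python3 - <<'E'
from h import *
print(tip(.102),env.state()['contact_force'])
E
```

```text
[ 0.57825625 -0.31605409  0.143162  ] [ 0.27099501  0.6003485  -1.26247747]
```

Call:
drive_tool(
  linear=[
    [0.007,0.036,0],
    [0.007,0.036,0],
    [0.007,0.036,0],
    [0.007,0.036,0],
    [0.007,0.036,0],
    [0.007,0.036,0],
    [0.006,0.035,0],
    [0.006,0.034,0],
    [0,0,0],
    [0,0,0],
  ],
  turn=[
    [0,0,0],
    [0,0,0],
    [0,0,0],
    [0,0,0],
    [0,0,0],
    [0,0,0],
    [0,0,0],
    [0,0,0],
    [0,0,0],
    [0,0,0],
  ],
  hand=[1,1,1,1,1,1,1,1,1,1],
)

```text
time: 31.35
ee_pos: [0.6554, -0.0888, 0.2163]
tcp_rot: [-2.341, -0.416, 0.193]
contact_force: [-0.5, -0.4, -1.5]
opening: 0.0094
```

Call:
drive_tool(
  linear=[
    [0,0,-0.015],
    [0,0,-0.015],
    [0,0,0],
    [0,0,0],
  ],
  turn=[
    [0,0,0],
    [0,0,0],
    [0,0,0],
    [0,0,0],
  ],
  hand=[1,1,1,1],
)

```text
time: 31.68
ee_pos: [0.654, -0.0937, 0.1865]
tcp_rot: [-2.344, -0.408, 0.193]
contact_force: [0.8, -0.5, -0.4]
opening: 0.0093
```

```bash
python3 - <<'E'
from h import *
np.set_printoptions(precision=4,suppress=True)
q=[tip(.102)]
import time
now=eyes.grab_frame('scene');q.append(tip(.102));print(q)
m=cv2.resize(cv2.imread('pics/m.png')[:,:500],(100,100),interpolation=cv2.INTER_AREA)
T=np.ascontiguousarray(m[28:53,42:68]);r=cv2.matchTemplate(np.ascontiguousarray(now[:,:,::-1]),T,cv2.TM_CCOEFF_NORMED);_,v,_,l=cv2.minMaxLoc(r)
print(v,np.array(l)-[322,253],'exp',proj('scene',q[1])-proj('scene',[.6429,.1333,.1087]))
E
```

```text
[array([ 0.6297, -0.0323,  0.1085]), array([ 0.6303, -0.0319,  0.1093])]
0.9272204041481018 [0 0] exp [-47.3799 -36.1462]
```

```bash
python3 - <<'E'
from h import *
ref=cv2.imread('pics/scene0.png').astype(int)
now=eyes.grab_frame('scene')[:,:,::-1].astype(int)
e=proj('scene',tip(.102));x,y=e.astype(int)
d=np.abs(now-ref).max(2)[y-14:y+10,x-16:x+12];print(e,(x-16,y-14));
for r in d: print(' '.join('%3d'%v for v in r))
E
```

```text
[294.88419241 237.5143165 ] (np.int64(278), np.int64(223))
  0  29  40  24  44  59  31   6  19  28  28  42  54  65  65  62  63  62  53  30  21  12  10  10   7  10   7   2
  9   4   3   4  12  48  42   6  32  46  53  58  56  43  34  36  34  39  58  49  29  12  11   9  10  12   9   8
 10   9  11  15   8  12  39   6  39  58  53  35  24  14  15  10   9  13  35  48  41  16  11  10   9  12  11  11
  9  13   8  15  31  32   7   6  15  21  21  17  14   7   8   5   6  11  31  54  49  17  11  10  11  11   9   9
 11   8   9  13  38  53  34  17  38  32  16   7   9   8  13  10  25  36  48  60  44  15  10   9  10  13  12  13
 12  11  10  17  44  52  25  12  40  56  38   1  12  16  29  30  43  59  52  33  22  12   9  11  10  10  11  11
 14  15  22  42  58  58  19   7  14  48  53  16  12  30  48  51  57  53  29  15  10  10  11  11   9   9  10  11
 19  30  52  73  83  55  18  14   7   7  42  25  22  49  62  57  36  26  16   7  12  11  12  10   9  11  11  12
 24  58  79  86  69  36  25  36  38  38   8  15  15  32  36  31  15  11   9   6   9   9  12  12  11  13   8  11
 21  65  70  41  32  25  44  62  
[... 946 characters left out ...]
  10  10  11   8  10  14   9
  3   6   4   2   3  11   2   5   5   2  11   3   7   3   4  10   3   9  10  11  12  11   9  13  11  11  11  12
  5   4   5   1   5   5   7   5   4  11   5   4   3   6   6   4   6  11   8  11  11  10  12  14  13  13  12  10
  5   2   4   6   3   6  11   7   3   5   8   4   4   3   2   4   4  11   9   6  10  11   9   8  12  11  13   5
  4  11   5   9   5   5   4   6   3   8   2   6   7   4   4   3   7   3   4  10   6  11  13  12  12   9  12   9
  4   5   2  10   6   7   8   4   5   9   1   4   7   2   4   7   8   3   3   5   4  10  10  10  11   8  13  11
  2   8   3   2   9   4   3   4   7   9   6   4   3   5   6   6   8  11   8   2   7   6  10   9   9   9  12  11
```

The difference image puts the ball at (294.5,238) against the expected (294.9,237.5), so the dabber hasn't slipped. Touch post 3.

Call:
drive_tool(
  linear=[
    [0.001,0,-0.008],
    [0,0,-0.008],
    [0,0,-0.004],
    [0,0,-0.002],
    [0,0,-0.001],
    [0,0,-0.001],
    [0,0,-0.001],
    [0,0,-0.001],
    [0,0,0],
    [0,0,0],
  ],
  turn=[
    [0,0,0],
    [0,0,0],
    [0,0,0],
    [0,0,0],
    [0,0,0],
    [0,0,0],
    [0,0,0],
    [0,0,0],
    [0,0,0],
    [0,0,0],
  ],
  hand=[1,1,1,1,1,1,1,1,1,1],
)

```text
time: 32.62
ee_pos: [0.6563, -0.0935, 0.1628]
tcp_rot: [-2.346, -0.41, 0.188]
contact_force: [0.2, -2.0, 9.4]
opening: 0.0094
```

```bash
python3 - <<'E'
from h import *
print(tip(.102),env.state()['contact_force'])
E
```

```text
[ 0.63237009 -0.03211632  0.08455924] [ 0.16591457 -1.98163383  9.41220346]
```

Post 3 touched (9.4 N). Now post 4, shifted (−0.006, −0.0845).

Call:
drive_tool(
  linear=[
    [0,0,0.015],
    [0,0,0.015],
    [-0.002,-0.03,0],
    [-0.002,-0.03,0],
    [-0.002,-0.0245,0],
    [0,0,0],
    [0,0,-0.01],
    [0,0,-0.01],
    [0,0,-0.005],
    [0,0,0],
  ],
  turn=[
    [0,0,0],
    [0,0,0],
    [0,0,0],
    [0,0,0],
    [0,0,0],
    [0,0,0],
    [0,0,0],
    [0,0,0],
    [0,0,0],
    [0,0,0],
  ],
  hand=[1,1,1,1,1,1,1,1,1,1],
)

```text
time: 33.45
ee_pos: [0.6497, -0.1752, 0.1641]
tcp_rot: [-2.342, -0.412, 0.194]
contact_force: [-0.6, 0.7, 0.8]
opening: 0.0095
```

Call:
drive_tool(
  linear=[
    [0,0,-0.002],
    [0,0,-0.001],
    [0,0,-0.001],
    [0,0,-0.001],
    [0,0,0],
    [0,0,0],
  ],
  turn=[
    [0,0,0],
    [0,0,0],
    [0,0,0],
    [0,0,0],
    [0,0,0],
    [0,0,0],
  ],
  hand=[1,1,1,1,1,1],
)

```text
time: 33.95
ee_pos: [0.6504, -0.1768, 0.1621]
tcp_rot: [-2.344, -0.411, 0.189]
contact_force: [-0.3, -1.9, 5.1]
opening: 0.0089
```

```bash
python3 - <<'E'
from h import *
print(tip(.102),env.state()['contact_force'])
E
```

```text
[ 0.62631766 -0.11530185  0.08403682] [-0.27257266 -1.94318825  5.11462145]
```

Post 4 touched (5.1 N). Lift, move back to the mat and level the dabber.

Call:
drive_tool(
  linear=[
    [0,0,0.02],
    [0,0,0.02],
    [0,0,0.02],
    [-0.03,-0.012,0],
    [-0.03,-0.012,0],
    [-0.03,-0.012,0],
    [-0.03,-0.012,0],
    [-0.03,-0.012,0],
    [-0.03,-0.012,0],
    [-0.03,-0.012,0],
  ],
  turn=[
    [0,0,0],
    [0,0,0],
    [0,0,0],
    [3.8,1.4,0],
    [3.8,1.4,0],
    [3.8,1.4,0],
    [3.8,1.4,0],
    [3.8,1.4,0],
    [3.8,1.4,0],
    [3.8,1.4,0],
  ],
  hand=[1,1,1,1,1,1,1,1,1,1],
)

```text
time: 34.78
ee_pos: [0.4388, -0.2602, 0.2215]
tcp_rot: [-1.852, -0.332, 0.262]
contact_force: [-0.8, -1.2, -1.0]
opening: 0.0091
```

Call:
drive_tool(
  linear=[
    [-0.019,-0.009,0],
    [-0.019,-0.009,-0.02],
    [0,0,-0.03],
    [0,0,-0.03],
    [0,0,-0.03],
    [0,0,0],
    [0,0,0],
  ],
  turn=[
    [3.8,1.4,0],
    [3.8,1.4,0],
    [3.8,1.4,0],
    [3.8,1.4,0],
    [1.9,0.7,0],
    [0,0,0],
    [0,0,0],
  ],
  hand=[1,1,1,1,1,1,1],
)

```text
time: 35.37
ee_pos: [0.401, -0.2779, 0.11]
tcp_rot: [-1.538, -0.275, 0.299]
contact_force: [0.6, 0.9, 0.7]
opening: 0.009
```

```bash
python3 - <<'E'
from h import *
np.set_printoptions(precision=4,suppress=True)
s=env.state();print(s['ee_pos'],cv2.Rodrigues(s['tcp_rot'])[0],tip(.102),s['opening'],s['q'])
E
```

```text
[ 0.401  -0.2779  0.11  ] [[ 0.9335 -0.0178 -0.358 ]
 [ 0.3582  0.0105  0.9336]
 [-0.0129 -0.9998  0.0162]] [ 0.3643 -0.1826  0.1047] 0.009020725533384417 [ 0.8383  0.4311 -0.4435  2.0087  0.2556  0.7766  0.6092]
```

Call:
drive_tool(
  linear=[
    [0,0,-0.02],
    [0,0,-0.02],
    [0,0,-0.02],
    [0,0,-0.02],
    [0,0,-0.006],
    [0,0,-0.003],
    [0,0,-0.002],
    [0,0,0],
    [0,0,0],
  ],
  turn=[
    [-0.8,-0.3,0],
    [0,0,0],
    [0,0,0],
    [0,0,0],
    [0,0,0],
    [0,0,0],
    [0,0,0],
    [0,0,0],
    [0,0,0],
  ],
  hand=[1,1,1,1,1,1,1,1,1],
)

```text
time: 36.12
ee_pos: [0.4026, -0.2788, 0.0212]
tcp_rot: [-1.556, -0.28, 0.295]
contact_force: [-0.3, 0.6, 0.1]
opening: 0.0092
```

Call:
drive_tool(
  linear=[
    [0,0,-0.001],
    [0,0,-0.001],
    [0,0,-0.001],
    [0,0,0],
  ],
  turn=[
    [0,0,0],
    [0,0,0],
    [0,0,0],
    [0,0,0],
  ],
  hand=[1,1,1,1],
)

```text
time: 36.45
ee_pos: [0.4019, -0.2787, 0.0174]
tcp_rot: [-1.556, -0.279, 0.296]
contact_force: [-0.5, 0.9, 6.5]
opening: 0.0092
```

Call:
drive_tool(
  linear=[
    [0,0,0],
    [0,0,0],
    [0,0,0],
    [0,0,0],
    [0,0,0],
    [0,0,0.01],
    [0,0,0.02],
    [0,0,0.03],
    [0,0,0.04],
    [0,0,0.04],
  ],
  turn=[
    [0,0,0],
    [0,0,0],
    [0,0,0],
    [0,0,0],
    [0,0,0],
    [0,0,0],
    [0,0,0],
    [0,0,0],
    [0,0,0],
    [0,0,0],
  ],
  hand=[0.8,0.7,0.6,0.5,0.5,0.5,0.5,0.5,0.5,0.5],
)

```text
time: 37.28
ee_pos: [0.401, -0.2777, 0.1587]
tcp_rot: [-1.553, -0.279, 0.298]
contact_force: [1.2, -0.8, -0.5]
opening: 0.0427
```

Call:
drive_tool(
  linear=[
    [0,0,0.04],
    [0,0,0.02],
    [0,0,0],
    [0,0,0],
    [0,0,0],
    [0,0,0],
  ],
  turn=[
    [0,0,0],
    [0,0,0],
    [0,0,0],
    [0,0,0],
    [0,0,0],
    [0,0,0],
  ],
  hand=[0.5,0.5,0.5,0.5,0.5,0.5],
)

```text
time: 37.78
ee_pos: [0.4009, -0.2781, 0.216]
tcp_rot: [-1.553, -0.278, 0.298]
contact_force: [-0.3, -0.2, 0.2]
opening: 0.0433
```

```bash
python3 - <<'E'
from h import *
now=eyes.grab_frame('scene')
cv2.imwrite('pics/z.png',cv2.resize(now[100:410,180:540,::-1],None,fx=2.2,fy=1.93,interpolation=cv2.INTER_CUBIC))
ref=cv2.imread('pics/scene0.png')[:,:,::-1]
for n,(x0,y0,x1,y1) in dict(pot=(226,200,260,228),jar=(192,200,222,240),bottle=(380,312,425,380),dabber=(270,190,335,220)).items():
    r=cv2.matchTemplate(now,np.ascontiguousarray(ref[y0:y1,x0:x1]),cv2.TM_CCOEFF_NORMED);_,v,_,l=cv2.minMaxLoc(r);print(n,round(v,3),l[0]-x0,l[1]-y0)
print(env.state()['time'])
E
```

```text
pot 0.999 0 0
jar 0.999 0 0
bottle 0.797 0 0
dabber 0.992 0 0
37.8333
```

View pics/z.png

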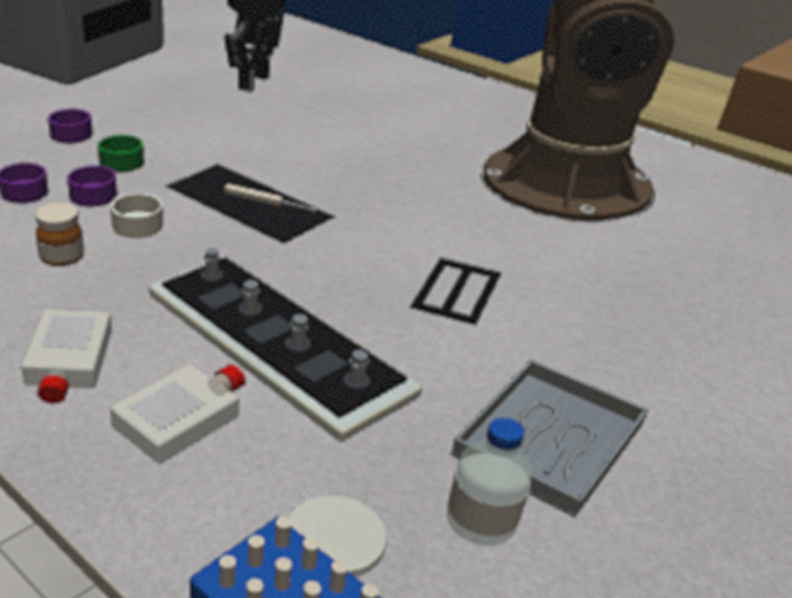

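The picture shows both clips still in the tray. The tray has been knocked a little toward the bottle since release, by a disturbance, as the robot was not near it. The dabber is flat on the mat and the pot and jar are unmoved. I check the bottle with a tighter template, then hand in.

```bash
python3 - <<'E'
from h import *
now=eyes.grab_frame('scene');ref=cv2.imread('pics/scene0.png')[:,:,::-1]
for b in((390,345,418,378),(400,318,419,334)):
    r=cv2.matchTemplate(now,np.ascontiguousarray(ref[b[1]:b[3],b[0]:b[2]]),cv2.TM_CCOEFF_NORMED);_,v,_,l=cv2.minMaxLoc(r);print(round(v,3),l[0]-b[0],l[1]-b[1])
print(env.sign_off())
E
```

```text
0.998 0 0
0.951 0 0
the job is handed in; nothing more can be done
None
```

The job is done and handed in at about 38 s of the 210 s allowed; no verdict is reported.

- **Clips:** This start had clips only in posts 2 and 4. I pulled both level out of their posts and put them in the steel tray. The last picture shows both lying in it.
- **Dabbing:** I dipped the ball about 20 mm below the white pot's rim, then touched post 1 and post 2. After a second dip I touched post 3 and post 4. The upward force read 7.5, 7.6, 9.4 and 5.1 N, in that order. I checked post 1's contact in a picture; the other three rest on force and height.
- **Dabber:** It lies flat on the mat where it started (image match 0.992, no shift).

**Last checks:**
- The pot, jar and bottle show no shift in the scene picture. The first, loose match on the bottle was only 0.80, because the tray behind it had moved. Tighter matches on the bottle's body and cap gave 0.998 and 0.95, both with no shift.
- The tray was knocked slightly toward the bottle late in the run while the arm was elsewhere. Both clips stayed in, so I left it.
- The two cameras disagreed by up to 9 mm on the post positions. I settled this by comparing the ball with the posts in the scene picture.
- One image match of the held dabber failed because it locked onto background. A difference image before post 3 showed the dabber had not slipped.

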